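Stand the fallen capacitors up in the staging lane and probe them

ROBOT

A 6-joint arm with a two-finger parallel gripper is mounted at the origin on the work surface. World frame = base frame: x ahead of the robot, y to its left, z up, the work surface at z = 0. Lengths are in m, angles in degrees, forces in N, time in s.
With the tool pointing down it reaches from about 0.375 to 0.75 m from the base axis. Payload 9 kg.
Tool frame: the origin (TCP) lies at the very end of the fingers, on their centre line; the grasp point (between the pads) lies 19 mm behind it; z points along the fingers, y is the line along which they close (so a half turn about z gives the same grasp; the last joint's range is limited). The gripper opens to 85 mm and grips with 20 to 120 N. Pads are 22 mm wide; open, the fingers measure 114 mm over their backs; the gripper's body (76 mm by 85 mm) begins 54 mm behind the grasp point. The pads swing forward as they close: fully open they stand 13 mm farther back than shut.
Start: joints at [55.594, 5.964, 5.575, 89.605, 0, 77.527], TCP at [0.224, 0.557, 0.231] pointing down, gripper open.
Joint ranges: [-171.21, 171.21], [-48.23, 106.86], [-62.78, 66.21], [-105.2, 120.99], [-86.42, 89.51], [-180, 180]. Speed limits (degrees/s): [127.2, 127.2, 147.25, 180, 180, 180].

INTERFACE

Orientations are given as a 3x3 rotation matrix whose columns are the frame's x, y, z axes.
In Python, from station import env gives the robot as it stands.
- The arm moves only by the tool step_arm, never from a script. Its argument "steps" is a list of rows, each a list of 5 numbers: the shift along the tool's x, y, z scaled (see below), then the turn about the tool's z scaled (see below), then the opening, from -1 (shut) to 1 (fully open). In form: [[tx, ty, tz, spin, grip], ...]. A call has 1 to 12 rows; each row is the pose to reach, as a shift and turn from the pose commanded when the call began, along the tool's axes at that moment; what a row does not reach only later rows make up. The controller multiplies each number of a shift by 0.75 m and each number of a turn by 120 degrees. A row lasts 1/12 s, in which the tool goes at most 41.7 mm and 7.16 degrees, less where a joint would pass 70% of its speed; a pose out of reach is approached as far as the arm can. A call with a number of a shift or a turn outside -1 to 1 is refused whole. A call with a gripper value outside its range is refused whole. The fingers move at their own pace and stop on an object; "grip_force" is the grip in N (left out, the last holds). Time passes only in rows, so rows that repeat a pose let the fingers close. It gives the time, the measured TCP pose, the force, the opening and the grip force at its end, in the units of the state.
- env.observe(): the state, without advancing time (a new reading comes with each control period).
- env.snapshot(name): name is "scene" or "side" or "wrist"; returns the picture (400x640x3 uint8, blue, green, red); there is no depth.
- env.calibration(name): a dict with "mtx" (3x3 intrinsics, pixels), "D" ([k1, k2, p1, p2, k3] as OpenCV has them; the pictures are not rectified), "view" (4x4, takes a point from world to camera coordinates). Camera axes: x right, y up, looking along -z (the intrinsics and any distortion apply to the point x, -y, -z); pixel columns grow to the right and rows downward; lengths in m; the calibration is good to about 2 mm. A picture is of the moment at which its call begins: read the wrist's pose just before it. calibration takes no time and is no camera call; for the wrist camera it gives the pose at the moment of the call.
- env.hand_in(): hands the job in; it is judged then, once.
The state is a dict: "time_s": time; "joint_pos": joint angles; "dq": joint speeds; "joint_torque": joint torques, N m; "tool_pos": TCP position; "orientation": TCP orientation; "force": force on the tool from outside, world axes, zero at the start; "moment": the same for the moment, N m; "grip_width": opening from 0.0 (shut) to 1.0 (fully open); "grasp_force": force on a finger pad.
Only numpy, scipy, OpenCV 4.12 (cv2) and the standard library are available. Lean on these libraries where they do the work, as an engineer would, in place of code of your own. Each camera call takes 0.05 s, during which the arm holds its last target. There are 200 camera calls.

TASK

Some boxed capacitors have fallen over in the staging lane: stand every fallen one upright, wholly inside one of the lane's outlined squares (one to a square), without disturbing the one that is still standing or the other things on the bench. Once all stand, take the test probe from its stand and rest its tip gently, for about half a second, on the brass terminal on top of each capacitor that you stood up, going from the shortest to the tallest. Finish by pushing the probe fully home into the round socket on top of the tester, and leave everything standing and let go of.

Things in the scene. Friction and masses are not known exactly. Their poses are not given: they have to be found in the camera images.
- lane: Fixed grey steel plate, 210 mm (x) by 640 mm (y), 6 mm thick, with 6 mm wide rails rising to 12 mm above the table along its two long edges; five outlined 88 mm squares in a row along its y axis, 135 mm apart. Origin on the table under its centre; z up.
- bay0 (a point): Centre of outlined square 1 of 5 counted from the robot's left, on the plate's surface, axes as the lane's.
- bay1 (a point): Centre of outlined square 2 of 5 counted from the robot's left, on the plate's surface, axes as the lane's.
- bay2 (a point): Centre of outlined square 3 of 5 counted from the robot's left, on the plate's surface, axes as the lane's.
- bay3 (a point): Centre of outlined square 4 of 5 counted from the robot's left, on the plate's surface, axes as the lane's.
- bay4 (a point): Centre of outlined square 5 of 5 counted from the robot's left, on the plate's surface, axes as the lane's.
- cap_a: Boxed capacitor, loose, may be absent: grey case 52 by 52 mm and 84 mm tall in all, with a black top and a heavy steel foot 14 mm thick at the bottom (centre of mass 17 to 22 mm above the foot's underside), about 0.18 kg. Origin at the middle of the case; z points from foot to top. At the start it lies on its side across the lane, its top towards or away from the robot.
- cap_a_top (a point): Centre of the top of cap_a's brass terminal, an 18 mm disc standing 4 mm proud of the middle of its black top (so 46 mm along z from the origin).
- cap_b: Boxed capacitor, loose, may be absent: grey case 52 by 52 mm and 98 mm tall in all, with a black top and a heavy steel foot 14 mm thick at the bottom (centre of mass 17 to 22 mm above the foot's underside), about 0.21 kg. Origin at the middle of the case; z points from foot to top. At the start it lies on its side across the lane, its top towards or away from the robot.
- cap_b_top (a point): Centre of the top of cap_b's brass terminal, an 18 mm disc standing 4 mm proud of the middle of its black top (so 53 mm along z from the origin).
- cap_c: Boxed capacitor, loose, may be absent: grey case 52 by 52 mm and 112 mm tall in all, with a black top and a heavy steel foot 14 mm thick at the bottom (centre of mass 17 to 22 mm above the foot's underside), about 0.24 kg. Origin at the middle of the case; z points from foot to top. At the start it lies on its side across the lane, its top towards or away from the robot.
- cap_c_top (a point): Centre of the top of cap_c's brass terminal, an 18 mm disc standing 4 mm proud of the middle of its black top (so 60 mm along z from the origin).
- cap_d: Boxed capacitor, loose, may be absent: grey case 52 by 52 mm and 126 mm tall in all, with a black top and a heavy steel foot 14 mm thick at the bottom (centre of mass 17 to 22 mm above the foot's underside), about 0.26 kg. Origin at the middle of the case; z points from foot to top. At the start it lies on its side across the lane, its top towards or away from the robot.
- cap_d_top (a point): Centre of the top of cap_d's brass terminal, an 18 mm disc standing 4 mm proud of the middle of its black top (so 67 mm along z from the origin).
- neighbour: A capacitor of the same kind, 52 by 52 by 91 mm, that never fell: it stands upright in one of the squares, is not to be tested, and stays where it is. Origin at the middle of its case; z up.
- stand: Fixed grey block, 80 by 80 mm and 60 mm high, with a 13 mm square hole down through its middle in which the probe starts. Origin on the table under its centre.
- probe: Test probe, loose, 0.07 kg, 124 mm long. Origin at the rounded tip; z points from tip to handle. Steel shaft 8 mm thick from 0 to 50 mm, black round guard 34 mm across and 4 mm thick at 50 to 54 mm, black handle of square section 24 by 24 mm (faces along its x and y) from 54 to 124 mm. It starts upright in the stand, its guard resting on the block.
- tester: Fixed grey tester box, 130 (x) by 100 (y) by 70 mm high, with one round socket in the middle of its top. Origin on the table under its centre. One of tester and stand is at the left end of the lane and the other at the right, and which is where varies.
- socket (a point): Centre of the socket's mouth, in the tester's flat top, 70 mm above the table; the hole is vertical, 11 mm wide and 55 mm deep, so the probe's guard comes to rest on the top.
- screwdriver: Screwdriver lying in front of the lane, a bystander; origin at its middle.
- tape: Roll of black tape, 84 mm across, 22 mm high, lying in front of the lane, a bystander; origin under its centre.
- wrench: Wrench lying behind the lane, a bystander; origin at its middle.
- pot: White dish, 90 mm across, 35 mm high, behind the lane, a bystander; origin under its centre.
Not all that is in view belongs to the job. Of the things shaped like the probe, the black one is meant.

How it is judged:
By the outcome, as a careful person would: the job done as asked, in the order asked, and still so for the second after the job is handed in, with the robot touching nothing.
Of cap_a, cap_b, cap_c, cap_d only 3 to 4 are there at a start; the rules pass over those that are not, and their reading is None.
At some moment in a run one of cap_a, cap_b, cap_c, cap_d may be knocked a few centimetres aside while the robot is not near it.
It also fails if it takes over 210 s, if anything falls off the work surface, if the arm or the gripper's body presses on something with over 40 N, if the wrist force passes 120 N, or if a joint passes its speed limit or range.

## Working session

There is one attempt and no reset: what is moved stays moved. The work goes in short steps, Python scripts to look and compute and a tool call to move; the robot and the scene stay as the last step left them, time stands still between calls to the robot, and variables do not carry over. Pictures are saved under pics/ and viewed, at most 14 in all, crops included, and the job is handed in when it is done.

Besides the shell and the picture viewer there is one more tool, called after ">>>" by a JSON object that holds its "method" and its "body", one argument or row to a line. step_arm: Moves the arm, as the interface text tells. Its arguments: {"type":"object","properties":{"steps":{"type":"array","items":{"type":"array","items":{"type":"number"}}},"grip_force":{"type":"number"}},"required":["steps"]}

```bash
ls; mkdir -p pics; python3 - <<'E'
from station import env
import cv2
for n in ("scene","side"):
    cv2.imwrite(f"pics/{n}0.png",env.snapshot(n))
    c=env.calibration(n);print(n,c)
print(env.observe())
E
```

```text
pics
scene {'mtx': array([[503.31949271,   0.        , 319.61255933],
       [  0.        , 503.31949271, 196.78869719],
       [  0.        ,   0.        ,   1.        ]]), 'D': array([-0.0137679,  0.       ,  0.       ,  0.       ,  0.       ]), 'view': array([[-0.12139135,  0.99251321, -0.01347876,  0.06583403],
       [-0.79740448, -0.08942362,  0.59678264,  0.41610314],
       [ 0.59110933,  0.08319227,  0.80228973, -1.92110178],
       [ 0.        ,  0.        ,  0.        ,  1.        ]])}
side {'mtx': array([[431.33208578,   0.        , 323.04596279],
       [  0.        , 431.33208578, 196.6989966 ],
       [  0.        ,   0.        ,   1.        ]]), 'D': array([0.0285957, 0.       , 0.       , 0.       , 0.       ]), 'view': array([[ 0.87682642, -0.48080091,  0.0024307 , -0.49129733],
       [ 0.36556099,  0.66993262,  0.64618531, -0.25076853],
       [-0.31231489, -0.56570378,  0.76317668, -1.02635661],
       [ 0.        ,  0.        ,  0.        ,  1.        ]])}
{'time_s': 0.1, 'joint_pos': array([ 5.55939325e+01,  5.99549793e+00,  5.53509053e+00,  8.96061559e+01,
       -2.66906527e-04,  7.75261974e+01]), 'dq': array([ 0.0923123 , -0.09565384,  0.07636394, -0.05838565,  0.02990029,
       -0.03892145]), 'joint_torque': array([ 8.39317072e-03, -5.58205497e+01,  5.04720068e+01,  1.31229320e-02,
       -1.84011083e-04,  1.86143478e-05]), 'tool_pos': array([0.22393834, 0.55633536, 0.23063137]), 'orientation': array([[-9.27625987e-01,  3.73509841e-01, -6.52607501e-04],
       [ 3.73510330e-01,  9.27625522e-01, -9.61136892e-04],
       [ 2.46381286e-04, -1.13533120e-03, -9.99999325e-01]]), 'force': array([-0.38257844,  0.40990824,  0.12166214]), 'moment': array([ 0.00878109, -0.01353014,  0.03194374]), 'grasp_force': 0.0, 'grip_width': 0.9964415750072626}
```

View pics/scene0.png

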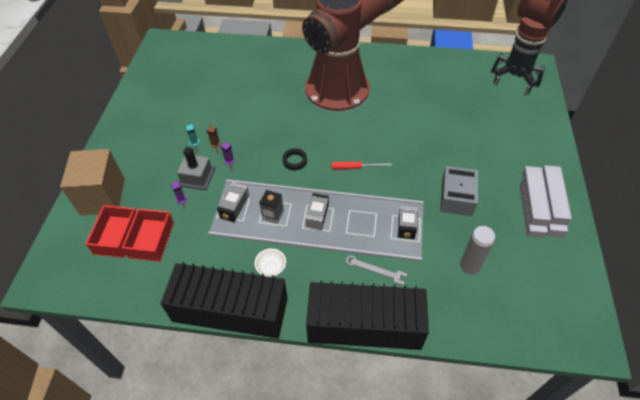

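View pics/side0.png

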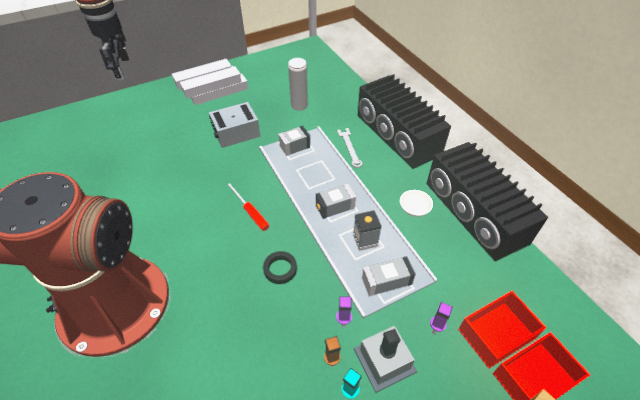

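Scene view: the lane runs from about (211,234) to (423,201). Fallen caps are at (233,203), (317,210) and (408,222). The neighbour stands at (271,205).

Probe candidates are cyan (192,132), orange (213,133), purple (228,152), purple (179,192) and black in the stand (190,157). By the description I choose the black one. Box candidates are the three fallen caps, the standing neighbour and the grey cylinder (478,250). I choose the three fallen caps and will check these choices in a close crop.

```bash
cat > h.py <<'E'
import numpy as np,cv2
from station import env
def ray(cal,uv):
    V=cal["view"];p=cv2.undistortPoints(np.array([[uv]],float),cal["mtx"],cal["D"])[0,0]
    d=V[:3,:3].T@np.array([p[0],-p[1],-1.]);o=-V[:3,:3].T@V[:3,3];return o,d
def onz(cal,uv,z):
    o,d=ray(cal,uv);return o+d*(z-o[2])/d[2]
def tri(pairs):
    A=np.zeros((3,3));b=np.zeros(3)
    for cal,uv in pairs:
        o,d=ray(cal,uv);d=d/np.linalg.norm(d);M=np.eye(3)-np.outer(d,d);A+=M;b+=M@o
    return np.linalg.solve(A,b)
def proj(cal,P):
    V=cal["view"];c=V[:3,:3]@np.asarray(P)+V[:3,3]
    return cv2.projectPoints(np.array([[c[0],-c[1],-c[2]]]),np.zeros(3),np.zeros(3),cal["mtx"],cal["D"])[0][0,0]
E
python3 - <<'E'
import cv2,numpy as np
a=cv2.imread("pics/scene0.png");b=cv2.imread("pics/side0.png")
A=cv2.resize(a[110:270,160:490],None,fx=2.4,fy=2.4,interpolation=cv2.INTER_CUBIC)
cv2.imwrite("pics/c1.png",A)
B=cv2.resize(b[95:395,200:460],None,fx=2,fy=2,interpolation=cv2.INTER_CUBIC)
cv2.imwrite("pics/c2.png",B)
E
```

```text
(no output)
```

View pics/c1.png

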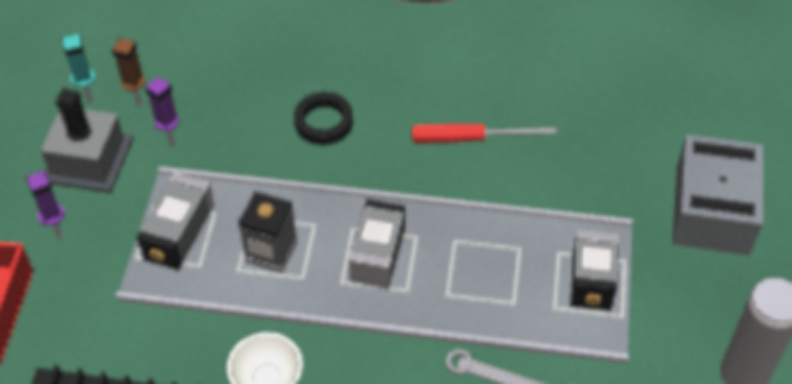

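View pics/c2.png

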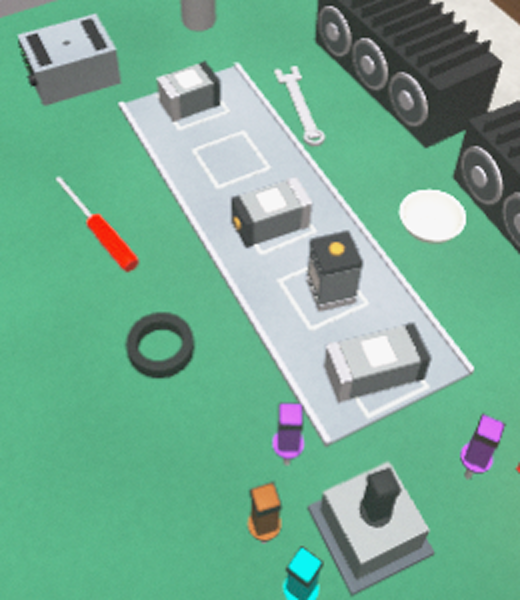

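Crop c1 confirms three fallen caps: left (175,215), middle (378,240) and right (596,268). It also shows the standing neighbour (267,230) and the black probe in the stand (75,115). Crop c2 shows the middle cap's terminal facing the robot at (236,224), the other two caps facing away, and the tester socket at (67,42).

```bash
python3 - <<'E'
from h import *
S=env.calibration("scene");D=env.calibration("side")
f=lambda u,v:(u/2.4+160,v/2.4+110)
g=lambda u,v:(u/2+200,v/2+95)
np.set_printoptions(precision=4,suppress=True)
C=np.array([onz(S,f(*p),.012) for p in((160,168),(633,220),(628,356),(118,295))])
C2=np.array([onz(D,g(*p),.012) for p in((120,103),(237,66),(473,370),(330,443))])
for c in(C,C2):
    print(c[:,:2].tolist(),c.mean(0))
for n,p in dict(cL=(157,254),cR=(594,298)).items(): print(n,"term",onz(S,f(*p),.032))
print("cM term",onz(D,g(236,224),.032))
for n,p in dict(labL=(174,209),labM=(377,232),labR=(597,259)).items(): print(n,onz(S,f(*p),.058))
for n,p in dict(labL=(380,352),labM=(270,200),labR=(189,78)).items(): print(n,onz(D,g(*p),.058))
print("foot ends side", [onz(D,g(*p),.058) for p in((336,362),(301,182),(160,88))])
print("top ends side", [onz(D,g(*p),.058) for p in((420,335),(238,203),(210,70))])
print("socket",onz(D,g(67,42),.07),onz(S,f(723,179),.07),tri([(D,g(67,42)),(S,f(723,179))]))
print("probe top",tri([(S,f(69,96)),(D,g(383,480))]), "neigh",onz(S,f(265,210),.101),onz(D,g(337,248),.101))
print(env.calibration("wrist"))
E
```

```text
[[0.4969310076421105, -0.31135083984252343], [0.513427664239761, 0.326366359090703], [0.7189268182040652, 0.32023184073805744], [0.7034467318586881, -0.3168829843627734]] [0.6082 0.0046 0.012 ]
[[0.5097718921523239, 0.3201750703205489], [0.7131590979877981, 0.30980155734998116], [0.6990816703658402, -0.32154246382360085], [0.4956734449201773, -0.3180290154974073]] [ 0.6044 -0.0024  0.012 ]
cL term [ 0.6496 -0.2759  0.032 ]
cR term [0.6533 0.2756 0.032 ]
cM term [0.5464 0.0034 0.032 ]
labL [ 0.5958 -0.2621  0.058 ]
labM [0.6025 0.0005 0.058 ]
labR [0.6128 0.2753 0.058 ]
labL [ 0.5937 -0.2666  0.058 ]
labM [ 0.5968 -0.0004  0.058 ]
labR [0.6099 0.2733 0.058 ]
foot ends side [array([ 0.541 , -0.2531,  0.058 ]), array([0.6506, 0.0074, 0.058 ]), array([0.5612, 0.274 , 0.058 ])]
top ends side [array([ 0.6488, -0.2702,  0.058 ]), array([0.5563, 0.0156, 0.058 ]), array([0.6467, 0.2744, 0.058 ])]
socket [0.4731 0.4285 0.07  ] [0.4787 0.432  0.07  ] [0.4746 0.4334 0.0655]
probe top [ 0.4833 -0.4164  0.13  ] neigh [ 0.6153 -0.1362  0.101 ] [ 0.6115 -0.1387  0.101 ]
{'mtx': array([[353.9224,   0.    , 323.1945],
       [  0.    , 353.9224, 204.1561],
       [  0.    ,   0.    ,   1.    ]]), 'D': array([0.0039, 0.    , 0.    , 0.    , 0.    ]), 'view': array([[ 0.3739,  0.9275, -0.0014, -0.5993],
       [-0.8855,  0.3565, -0.2982,  0.0381],
       [-0.276 ,  0.1127,  0.9545, -0.3807],
       [ 0.    ,  0.    ,  0.    ,  1.    ]])}
```

```bash
cat >> h.py <<'E'
np.set_printoptions(precision=4,suppress=True)
def psi():
    R=env.observe()["orientation"];return np.degrees(np.arctan2(-R[0,1],R[1,1]))
def go(x,y,z,p=None,frm=None,R=None):
    "scaled row from measured pose (or frm) to world target with tool-y angle p (ccw from world y)"
    o=env.observe();R=o["orientation"];t=o["tool_pos"] if frm is None else np.array(frm)
    d=R.T@(np.array([x,y,z])-t)/.75
    s=0 if p is None else -(p-psi())/120
    return np.round(np.r_[d,s],4)
E
python3 -c "
from h import *
print(go(.60,.272,.23,0))"
```

```text
[-0.6067 -0.1644  0.0009 -0.1828]
```

>>> {"method": "step_arm", "body": {
  "steps": [
    [-0.607, -0.164, 0, -0.183, 1],
    [-0.607, -0.164, 0, -0.183, 1],
    [-0.607, -0.164, 0, -0.183, 1],
    [-0.607, -0.164, 0, -0.183, 1],
    [-0.607, -0.164, 0, -0.183, 1],
    [-0.607, -0.164, 0, -0.183, 1],
    [-0.607, -0.164, 0, -0.183, 1],
    [-0.607, -0.164, 0, -0.183, 1],
    [-0.607, -0.164, 0, -0.183, 1],
    [-0.607, -0.164, 0, -0.183, 1],
    [-0.607, -0.164, 0, -0.183, 1],
    [-0.607, -0.164, 0, -0.183, 1]
  ],
  "grip_force": 20
}}

```text
time_s: 1.1
tool_pos: [0.6033, 0.269, 0.2302]
orientation: [[-1.0, 0.002, -0.0], [0.002, 1.0, -0.001], [0.0, -0.001, -1.0]]
force: [-0.1, 0.9, 1.0]
grip_width: 1.0
grasp_force: 0.0
```

>>> {"method": "step_arm", "body": {
  "steps": [
    [0, 0, 0, 0, 1],
    [0, 0, 0, 0, 1],
    [0, 0, 0, 0, 1]
  ]
}}

```text
time_s: 1.35
tool_pos: [0.6, 0.2727, 0.2309]
orientation: [[-1.0, -0.0, -0.001], [-0.0, 1.0, 0.0], [0.001, 0.0, -1.0]]
force: [0.4, -0.2, -0.3]
grip_width: 0.999
grasp_force: 0.0
```

```bash
python3 - <<'E'
from h import *
o=env.observe();print(o["time_s"],o["tool_pos"],psi(),o["joint_pos"],o["force"])
cv2.imwrite("pics/w1.png",env.snapshot("wrist"))
E
```

```text
1.35 [0.6    0.2727 0.2309] 0.026619287609649434 [13.0914 16.6883 17.5427 90.9094  0.0179 13.0648] [ 0.4387 -0.246  -0.2746]
```

View pics/w1.png

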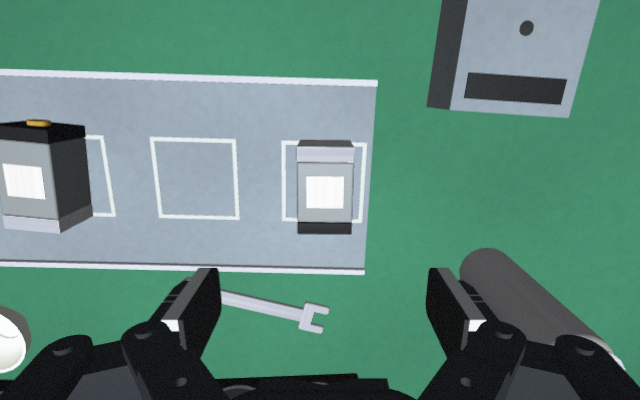

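The wrist view shows the right cap at pixels (297..354, 147..233), black top towards +x. The bay0 outline is around (323,182), bay1 around (196,178), and the socket at (527,28).

```bash
python3 - <<'E'
from h import *
W=env.calibration("wrist")
q=lambda z,*ps:np.array([onz(W,p,z) for p in ps])[:,:2]
print("R top",q(.058,(297,147),(354,147),(352,233),(297,233)))
print("b0",q(.006,(283,142),(366,145),(364,222),(285,222)).mean(0))
print("b1",q(.006,(152,138),(236,139),(238,217),(157,217)).mean(0), "ends",q(.012,(377,83),(364,271)))
print("sock",q(.07,(527,28)))
print("M",q(.058,(0,136),(49,138),(54,217),(2,212)), "M term",q(.032,(38,123)))
x,y=.634,.274
print(go(.634,.274,.075,0),go(.634,.274,.014,0))
E
```

```text
R top [[0.5684 0.2499]
 [0.5683 0.3007]
 [0.6508 0.301 ]
 [0.6508 0.2482]]
b0 [0.6154 0.2747]
b1 [0.6101 0.1375] ends [[0.5131 0.3253]
 [0.7159 0.3199]]
sock [[0.4742 0.4319]]
M [[ 0.5591 -0.0114]
 [ 0.5608  0.0311]
 [ 0.6347  0.0189]
 [ 0.6297 -0.0287]] M term [[0.5499 0.0041]]
[-0.0458  0.001   0.2083  0.0007] [-0.0458  0.001   0.2896  0.0007]
```

>>> {"method": "step_arm", "body": {
  "steps": [
    [-0.0493, 0.003, 0.1, 0, 1],
    [-0.0493, 0.003, 0.2, 0, 1],
    [-0.0493, 0.003, 0.25, 0, 1],
    [-0.0493, 0.003, 0.28, 0, 1],
    [-0.0493, 0.003, 0.2945, 0, 1],
    [-0.0493, 0.003, 0.2945, 0, 1],
    [-0.0493, 0.003, 0.2945, 0, 1],
    [-0.0493, 0.003, 0.2945, 0, -1],
    [-0.0493, 0.003, 0.2945, 0, -1],
    [-0.0493, 0.003, 0.2945, 0, -1],
    [-0.0493, 0.003, 0.2945, 0, -1],
    [-0.0493, 0.003, 0.2945, 0, -1]
  ],
  "grip_force": 25
}}

```text
time_s: 2.4
tool_pos: [0.6394, 0.2756, 0.014]
orientation: [[-1.0, -0.001, 0.005], [-0.001, 1.0, 0.001], [-0.005, 0.001, -1.0]]
force: [-0.9, 1.8, 7.4]
grip_width: 0.606
grasp_force: 27.1
```

>>> {"method": "step_arm", "body": {
  "steps": [
    [0, 0, 0, 0, -1],
    [0, 0, 0, 0, -1],
    [0, 0, 0, 0, -1],
    [0, 0, 0, 0, -1]
  ]
}}

```text
time_s: 2.73
tool_pos: [0.6393, 0.2756, 0.014]
orientation: [[-1.0, -0.001, 0.005], [-0.001, 1.0, 0.002], [-0.005, 0.002, -1.0]]
force: [-0.3, 2.3, 7.4]
grip_width: 0.605
grasp_force: 27.1
```

>>> {"method": "step_arm", "body": {
  "steps": [
    [0, 0, -0.01, 0, -1],
    [0, 0, -0.02, 0, -1],
    [0, 0, -0.03, 0, -1],
    [0, 0, -0.04, 0, -1],
    [0, 0, -0.05, 0, -1],
    [0, 0, -0.06, 0, -1],
    [0, 0, -0.07, 0, -1],
    [0, 0, -0.08, 0, -1],
    [0, 0, -0.09, 0, -1],
    [0, 0, -0.1, 0, -1],
    [0, 0, -0.11, 0, -1],
    [0, 0, -0.11, 0, -1]
  ]
}}

```text
time_s: 3.73
tool_pos: [0.6384, 0.275, 0.0952]
orientation: [[-1.0, -0.001, 0.002], [-0.001, 1.0, 0.001], [-0.002, 0.001, -1.0]]
force: [0.7, 0.8, -0.4]
grip_width: 0.609
grasp_force: 26.5
```

```bash
python3 - <<'E'
from h import *
o=env.observe();print(o["time_s"],o["tool_pos"],psi(),o["force"])
w=env.snapshot("wrist");s=env.snapshot("side")
cv2.imwrite("pics/w2.png",np.vstack([w[:,0:640],cv2.resize(s[90:190,220:380],(640,400))])[::1,::1]) 
im=cv2.imread("pics/w2.png");cv2.imwrite("pics/w2.png",cv2.resize(im,(480,600)))
E
```

```text
3.7333 [0.6384 0.275  0.0952] 0.03154496471872062 [ 0.7454  0.8165 -0.4461]
```

View pics/w2.png

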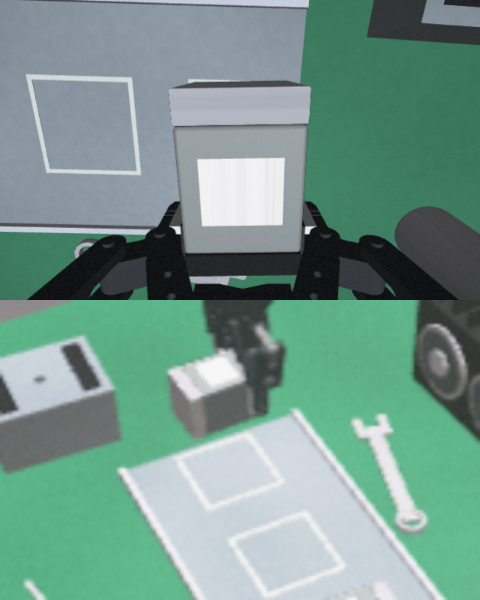

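The cap was lifted but stays horizontal, because pad friction holds it. I'll drop to the lowest grip force and jerk upward so the heavy foot swings down.

>>> {"method": "step_arm", "body": {
  "steps": [
    [0, 0, 0, 0, -1],
    [0, 0, 0, 0, -1],
    [0, 0, -0.055, 0, -1],
    [0, 0, -0.11, 0, -1],
    [0, 0, -0.11, 0, -1],
    [0, 0, -0.11, 0, -1]
  ],
  "grip_force": 20
}}

```text
time_s: 4.33
tool_pos: [0.6391, 0.2751, 0.1788]
orientation: [[-1.0, -0.001, 0.005], [-0.001, 1.0, 0.001], [-0.005, 0.001, -1.0]]
force: [0.4, -0.2, -1.7]
grip_width: 0.606
grasp_force: 26.5
```

```bash
cat >> h.py <<'E'
def look():
    o=env.observe();print(o["time_s"],o["tool_pos"],psi(),o["force"],o["moment"],o["grip_width"],o["grasp_force"])
    w=env.snapshot("wrist");m=(w.min(2)>225).astype(np.uint8)
    n,l,st,ce=cv2.connectedComponentsWithStats(m)
    for i in range(1,n):
        if st[i,4]>60: print("white",st[i],ce[i].round(1))
    return w
E
python3 -c "
from h import *
look()"
```

```text
4.3333 [0.6391 0.2751 0.1788] 0.030171666647202097 [ 0.4315 -0.2135 -1.6641] [-0.0253 -0.083   0.0544] 0.6064697177111299 26.467529512010515
white [ 264  211  115   90 9856] [321.9 255.1]
```

>>> {"method": "step_arm", "body": {
  "steps": [
    [0.01, 0, 0.03, 0, -1],
    [0.02, 0, 0.06, 0, -1],
    [0.032, 0, 0.09, 0, -1],
    [0.032, 0, 0.12, 0, -1],
    [0.032, 0, 0.148, 0, -1],
    [0.032, 0, 0.148, 0, -1],
    [0.032, 0, 0.148, 0, 0.18],
    [0.032, 0, 0.148, 0, 0.18],
    [0.032, 0, 0.148, 0, 0.2],
    [0.032, 0, 0.148, 0, 0.2]
  ]
}}

```text
time_s: 5.22
tool_pos: [0.6145, 0.2749, 0.0661]
orientation: [[-1.0, -0.0, 0.002], [-0.0, 1.0, 0.001], [-0.002, 0.001, -1.0]]
force: [-0.6, -0.9, -0.8]
grip_width: 0.612
grasp_force: 26.5
```

```bash
python3 -c "
from h import *
look()"
```

```text
5.2167 [0.6145 0.2749 0.0661] 0.024964646573765237 [-0.6029 -0.886  -0.8123] [ 0.0508  0.0135 -0.0014] 0.6118366393247867 26.471625985577703
white [ 264  211  115   90 9836] [321.8 255. ]
```

>>> {"method": "step_arm", "body": {
  "steps": [
    [0, 0, 0, 0, 0.21],
    [0, 0, 0, 0, 0.21],
    [0, 0, 0, 0, 0.22]
  ]
}}

```text
time_s: 5.52
tool_pos: [0.6136, 0.2748, 0.0647]
orientation: [[-1.0, -0.001, 0.0], [-0.001, 1.0, 0.0], [-0.0, 0.0, -1.0]]
force: [-0.3, 1.5, -1.2]
grip_width: 0.611
grasp_force: 9.0
```

```bash
python3 -c "
from h import *
look()"
```

```text
5.5167 [0.6136 0.2748 0.0647] 0.02999398333519361 [-0.3298  1.4919 -1.1781] [ 0.0289 -0.0536  0.0547] 0.6113868104472868 8.99079144001007
white [ 264  211  115   91 9852] [321.8 255.1]
```

Position control reduces the force: it's 9 N now. A bit more opening should let the cap pivot.

>>> {"method": "step_arm", "body": {
  "steps": [
    [0, 0, 0, 0, 0.222],
    [0, 0, 0, 0, 0.222]
  ]
}}

```text
time_s: 5.73
tool_pos: [0.6134, 0.2747, 0.0645]
orientation: [[-1.0, -0.0, -0.0], [-0.0, 1.0, 0.0], [0.0, 0.0, -1.0]]
force: [-0.8, -0.9, -0.3]
grip_width: 0.613
grasp_force: 0.1
```

```bash
python3 -c "
from h import *
look()"
```

```text
5.7333 [0.6134 0.2747 0.0645] 0.02564443628697212 [-0.8252 -0.9166 -0.2667] [-0.0289 -0.044  -0.0167] 0.6130422834331919 0.08050104792346247
white [   5  148  170  139 2636] [ 93.  210.9]
white [245 154  16 102 600] [249.3 198.1]
white [385 158  13  68 330] [391.8 182.4]
white [ 278  173   91   69 6005] [323.3 207.5]
white [229 302  11  10  71] [235.3 305.8]
white [408 302  10  10  66] [411.1 305.7]
```

```bash
python3 - <<'E'
from h import *
w=env.snapshot("wrist");s=env.snapshot("side")
im=np.vstack([w,cv2.resize(s[90:190,220:380],(640,400))])
cv2.imwrite("pics/w3.png",cv2.resize(im,(480,600)))
E
```

```text
(no output)
```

View pics/w3.png

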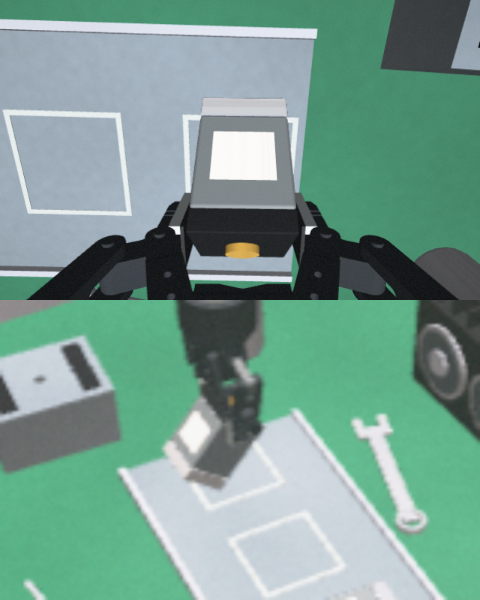

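The cap has swung about 45° with its foot down. I'll continue the swing.

>>> {"method": "step_arm", "body": {
  "steps": [
    [0, 0, 0, 0, 0.22],
    [0, 0, 0, 0, 0.22],
    [0, 0, 0, 0, 0.2]
  ]
}}

```text
time_s: 6.13
tool_pos: [0.6137, 0.2748, 0.0647]
orientation: [[-1.0, -0.0, 0.001], [-0.0, 1.0, 0.0], [-0.001, 0.0, -1.0]]
force: [0.3, 0.7, 1.9]
grip_width: 0.605
grasp_force: 20.9
```

```bash
python3 - <<'E'
from h import *
w=look();s=env.snapshot("side")
im=np.vstack([w,cv2.resize(s[90:190,220:380],(640,400))])
cv2.imwrite("pics/w4.png",cv2.resize(im,(480,600)))
E
```

```text
6.1333 [0.6137 0.2748 0.0647] 0.02818914968086092 [0.2912 0.6751 1.9   ] [ 0.0637 -0.0839  0.024 ] 0.6049489411547356 20.864851707592607
white [ 211   33  211   17 2138] [322.3  41.5]
white [   5  147  170  140 2836] [ 91.7 211.1]
white [244 153  24 103 687] [250. 196.]
white [383 157  15  67 381] [391.4 182.2]
white [ 280  176   89   64 5364] [324.5 207.9]
white [227 302  14  10  71] [235.7 305.6]
white [407 302  13  10  73] [410.5 305.7]
white [253 366 135   9 634] [321.5 369.8]
```

View pics/w4.png

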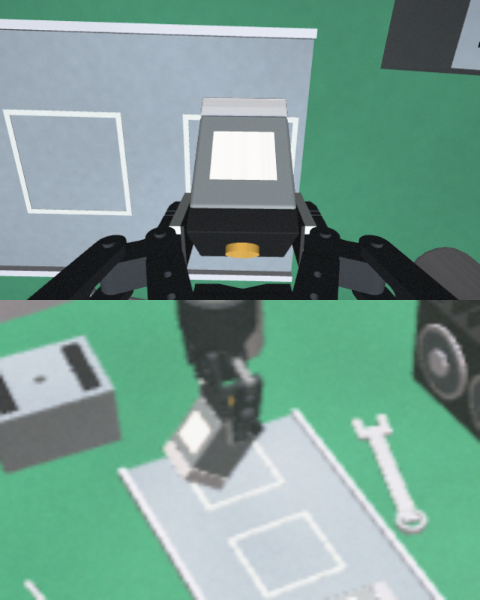

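>>> {"method": "step_arm", "body": {
  "steps": [
    [0, 0, 0, 0, 0],
    [0, 0, -0.015, 0, 0],
    [0, 0, -0.025, 0, 0],
    [0, 0, -0.025, 0, 0.2],
    [0, 0, -0.025, 0, 0.21],
    [0, 0, -0.025, 0, 0.22],
    [0, 0, -0.025, 0, 0.222],
    [0, 0, -0.025, 0, 0.222],
    [0, 0, -0.025, 0, 0.21]
  ]
}}

```text
time_s: 6.98
tool_pos: [0.6133, 0.2746, 0.083]
orientation: [[-1.0, -0.0, -0.0], [-0.0, 1.0, -0.0], [0.0, -0.0, -1.0]]
force: [-0.8, 0.6, 0.2]
grip_width: 0.606
grasp_force: 1.2
```

```bash
python3 - <<'E'
from h import *
w=look()
hs=cv2.cvtColor(w,cv2.COLOR_BGR2HSV);m=cv2.inRange(hs,(12,120,90),(30,255,255));print(cv2.boundingRect(m))
E
```

```text
6.9833 [0.6133 0.2746 0.083 ] 0.02643387706771087 [-0.8336  0.5573  0.2271] [-0.0615  0.0737  0.0357] 0.6057373378109814 1.2291126139461994
white [   0   32  414   23 4328] [205.3  43.4]
white [  30  143  156  131 2813] [111.3 202.4]
white [251 149   9 108 646] [255.  201.1]
white [265 264 118  15 608] [327.5 274. ]
white [228 302  13  10  75] [236.2 305.7]
white [407 302  14  10  77] [410.8 305.6]
white [  0 343 100   8 595] [ 48.5 346.1]
white [251 348 134   9 767] [317.7 352. ]
(302, 183, 46, 46)
```

```bash
python3 - <<'E'
from h import *
w=env.snapshot("wrist");W=env.calibration("wrist");print(-W["view"][:3,:3].T@W["view"][:3,3])
hs=cv2.cvtColor(w,cv2.COLOR_BGR2HSV);m=cv2.inRange(hs,(12,120,90),(30,255,255));x,y,a,b=cv2.boundingRect(m)
for z in(.094,.1,.11,.12,.13):print(z,onz(W,(x+a/2,y+b/2),z), np.linalg.norm(onz(W,(x,y+b/2),z)-onz(W,(x+a,y+b/2),z)))
cv2.imwrite("pics/w5.png",cv2.resize(w,(480,300)))
E
```

```text
[0.5365 0.2748 0.2263]
0.094 [0.5786 0.2755 0.094 ] 0.01804001049522445
0.1 [0.5767 0.2754 0.1   ] 0.017221732287764406
0.11 [0.5735 0.2754 0.11  ] 0.015857935275331095
0.12 [0.5703 0.2753 0.12  ] 0.014494138262897784
0.13 [0.5672 0.2753 0.13  ] 0.013130341250464472
```

View pics/w5.png

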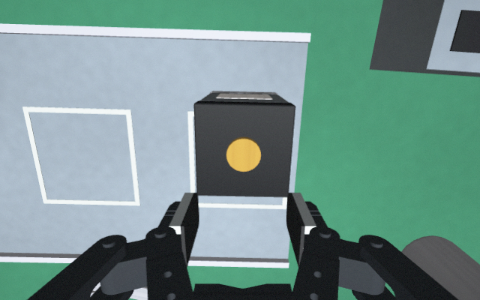

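The cap now stands upright on the plate at x=0.579, y=0.2755, but it's about 36 mm short of bay0's centre at (0.615, 0.275). I'll re-grip it and carry it over.

>>> {"method": "step_arm", "body": {
  "steps": [
    [0, 0.001, 0, 0, 1],
    [0, 0.001, 0, 0, 1],
    [0, 0.001, 0, 0, 1],
    [0.0463, 0.001, 0, 0, 1],
    [0.0463, 0.001, 0.02, 0, 1],
    [0.0463, 0.001, 0.0507, 0, 1],
    [0.0463, 0.001, 0.0507, 0, 1],
    [0.0463, 0.001, 0.0507, 0, -1],
    [0.0463, 0.001, 0.0507, 0, -1],
    [0.0463, 0.001, 0.0507, 0, -1],
    [0.0463, 0.001, 0.0507, 0, -1],
    [0.0463, 0.001, 0.0507, 0, -1]
  ]
}}

```text
time_s: 8.08
tool_pos: [0.5799, 0.2756, 0.0469]
orientation: [[-1.0, -0.0, 0.002], [-0.0, 1.0, 0.001], [-0.002, 0.001, -1.0]]
force: [0.6, -0.9, 7.2]
grip_width: 0.607
grasp_force: 25.5
```

>>> {"method": "step_arm", "body": {
  "steps": [
    [0, 0, -0.004, 0, -1],
    [0, 0, -0.007, 0, -1],
    [-0.016, 0, -0.007, 0, -1],
    [-0.032, 0, -0.007, 0, -1],
    [-0.0488, 0, -0.007, 0, -1],
    [-0.0488, 0, -0.007, 0, -1],
    [-0.0488, 0, -0.003, 0, -1],
    [-0.0488, 0, 0, 0, -1],
    [-0.0488, 0, 0, 0, -1],
    [-0.0488, 0, 0, 0, 1],
    [-0.0488, 0, 0, 0, 1],
    [-0.0488, 0, 0, 0, 1]
  ]
}}

```text
time_s: 9.08
tool_pos: [0.6146, 0.2756, 0.0449]
orientation: [[-1.0, -0.001, -0.001], [-0.001, 1.0, 0.0], [0.001, 0.0, -1.0]]
force: [-0.2, -0.0, 0.4]
grip_width: 0.988
grasp_force: 0.0
```

>>> {"method": "step_arm", "body": {
  "steps": [
    [0, 0, 0, 0, 1],
    [0, 0, -0.05, 0, 1],
    [0, 0, -0.1, 0, 1],
    [0, 0, -0.15, 0, 1],
    [0, 0, -0.2, 0, 1],
    [0, 0, -0.25, 0, 1],
    [0, 0, -0.25, 0, 1],
    [0, 0, -0.25, 0, 1]
  ]
}}

```text
time_s: 9.75
tool_pos: [0.6166, 0.2759, 0.2357]
orientation: [[-1.0, -0.001, 0.005], [-0.001, 1.0, 0.001], [-0.005, 0.001, -1.0]]
force: [0.5, -0.1, -1.3]
grip_width: 0.999
grasp_force: 0.0
```

```bash
cat >>h.py <<'E'
def brass(name="wrist"):
    w=env.snapshot(name);hs=cv2.cvtColor(w,cv2.COLOR_BGR2HSV);m=cv2.inRange(hs,(12,120,90),(30,255,255))
    n,l,st,ce=cv2.connectedComponentsWithStats(m)
    return [(st[i],ce[i]) for i in range(1,n) if st[i,4]>25]
E
python3 - <<'E'
from h import *
look();W=env.calibration("wrist")
for s,c in brass(): print(s,c,onz(W,c,.094))
print(onz(W,(323,203),.058))
E
```

```text
9.75 [0.6166 0.2759 0.2357] 0.034376854444649496 [ 0.4831 -0.0893 -1.2509] [-0.0177  0.0468 -0.0095] 0.9992903086595023 0.0
white [  37   51  336   15 1595] [209.1  58.3]
white [ 82 117  30  82 313] [100.6 158.3]
white [146 119  90  84 886] [192.8 157.9]
white [278 123  85  83 777] [319.2 153. ]
white [   0  143   41   37 1212] [ 19.3 160.9]
white [   7  246  354   12 1107] [187.  251.3]
white [  0 300  23  56 807] [  9.1 327.5]
white [162 320  16  11 110] [171.7 324.2]
white [469 320  16  11 117] [474.7 324.3]
white [560 325  54  11 291] [586.  331.2]
white [588 338  31  10 135] [605.8 341.1]
[ 20 102  23   6 120] [ 30.9583 104.625 ] [0.5474 0.052  0.094 ]
[312 178  22  22 386] [322.6477 188.6658] [0.6139 0.2753 0.094 ]
[0.6374 0.2756 0.058 ]
```

Cap R stands in bay0 at (0.614, 0.275). Next I'll hover over the middle cap.

>>> {"method": "step_arm", "body": {
  "steps": [
    [0.022, -0.368, 0, 0, 1],
    [0.022, -0.368, 0, 0, 1],
    [0.022, -0.368, 0, 0, 1],
    [0.022, -0.368, 0, 0, 1],
    [0.022, -0.368, 0, 0, 1],
    [0.022, -0.368, 0, 0, 1],
    [0.022, -0.368, 0, 0, 1],
    [0.022, -0.368, 0, 0, 1],
    [0.022, -0.368, 0, 0, 1],
    [0.022, -0.368, 0, 0, 1]
  ]
}}

```text
time_s: 10.68
tool_pos: [0.5983, -0.0, 0.2311]
orientation: [[-1.0, -0.0, -0.002], [-0.0, 1.0, 0.001], [0.002, 0.001, -1.0]]
force: [-0.6, -0.1, 0.1]
grip_width: 1.0
grasp_force: 0.0
```

```bash
python3 - <<'E'
from h import *
w=look();W=env.calibration("wrist")
for s,c in brass(): print(s,c,onz(W,c,.101))
cv2.imwrite("pics/w6.png",w)
E
```

```text
10.6833 [ 0.5983 -0.      0.2311] 0.012615926132442237 [-0.6275 -0.1095  0.1496] [-0.0045 -0.0321 -0.014 ] 1.0004309676499854 0.0
white [  13  158   39   39 1175] [ 32.3 177.1]
white [ 304  166   39   35 1157] [322.8 183.3]
white [ 206  309   59   65 2045] [234.2 338.1]
white [164 321  14  10  86] [172.1 324.7]
white [469 321  15  10  93] [474.2 324.8]
[319 122  19   6  94] [327.617  124.6915] [0.544 0.004 0.101]
[142 200  23  22 399] [153.0852 210.3609] [ 0.6124 -0.1377  0.101 ]
```

View pics/w6.png

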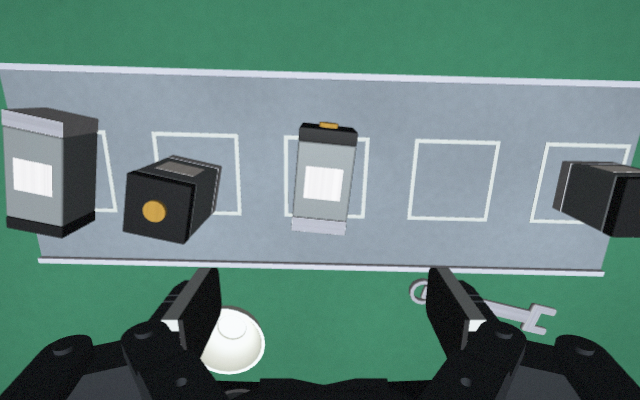

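The middle cap's face corners are at (301,128), (356,130), (347,234) and (292,231), with its top towards the robot. The bay2 outline runs (285,136) to (366,216). The left cap's foot edge runs (3,110)–(62,122) and its black end (6,233)–(62,237). The neighbour's terminal is at (153,210).

```bash
python3 - <<'E'
from h import *
W=env.calibration("wrist")
q=lambda z,*ps:np.array([onz(W,p,z) for p in ps])[:,:2]
M=q(.058,(301,128),(356,130),(347,234),(292,231));print(M)
top=(M[0]+M[1])/2;ft=(M[2]+M[3])/2;u=(ft-top)/np.linalg.norm(ft-top);print(np.linalg.norm(ft-top),top,ft,"yaw",np.degrees(np.arctan2(u[1],u[0])))
g=top+u*.014;print("grip",g)
a=np.degrees(np.arctan2(u[1],u[0]))
print(go(*g,.012,a), a)
print("b2",q(.006,(285,136),(368,140),(365,217),(286,215)).mean(0),"b4ish L",q(.058,(3,110),(62,122),(62,237),(6,233)))
print("b3 corners",q(.006,(152,133),(240,134),(241,213)))
E
```

```text
[[ 0.5506 -0.0187]
 [ 0.5523  0.0297]
 [ 0.6508  0.0239]
 [ 0.6478 -0.029 ]]
0.09819456974516119 [0.5514 0.0055] [ 0.6493 -0.0025] yaw -4.710270889216906
grip [0.5654 0.0044]
[0.044  0.0048 0.2931 0.0402] -4.710270889216906
b2 [0.608 0.004] b4ish L [[ 0.5359 -0.2757]
 [ 0.5459 -0.2272]
 [ 0.6542 -0.2508]
 [ 0.6501 -0.3033]]
b3 corners [[ 0.5606 -0.1749]
 [ 0.5614 -0.0847]
 [ 0.6472 -0.0894]]
```

>>> {"method": "step_arm", "body": {
  "steps": [
    [0.044, 0.0048, 0.05, 0.04, 1],
    [0.044, 0.0048, 0.1, 0.04, 1],
    [0.044, 0.0048, 0.15, 0.04, 1],
    [0.044, 0.0048, 0.2, 0.04, 1],
    [0.044, 0.0048, 0.25, 0.04, 1],
    [0.044, 0.0048, 0.28, 0.04, 1],
    [0.044, 0.0048, 0.291, 0.04, 1],
    [0.044, 0.0048, 0.291, 0.04, 1],
    [0.044, 0.0048, 0.291, 0.04, 0],
    [0.044, 0.0048, 0.291, 0.04, 0],
    [0.044, 0.0048, 0.291, 0.04, 0],
    [0.044, 0.0048, 0.291, 0.04, 0]
  ]
}}

```text
time_s: 11.78
tool_pos: [0.5677, 0.0028, 0.0168]
orientation: [[-0.997, 0.083, 0.004], [0.083, 0.997, -0.001], [-0.004, -0.0, -1.0]]
force: [-1.7, 0.7, 7.1]
grip_width: 0.61
grasp_force: 21.6
```

>>> {"method": "step_arm", "body": {
  "steps": [
    [0, 0, 0, 0, 0],
    [0, 0, -0.02, 0, 0],
    [0, 0, -0.04, 0, 0],
    [0, 0, -0.06, 0, 0],
    [0, 0, -0.08, 0, 0],
    [0, 0, -0.1, 0, 0],
    [0, 0, -0.115, 0, 0],
    [0, 0, -0.115, 0, 0],
    [0, 0, -0.115, 0, 0.2],
    [0, 0, -0.115, 0, 0.21],
    [0, 0, -0.115, 0, 0.21]
  ]
}}

```text
time_s: 12.7
tool_pos: [0.5653, 0.0032, 0.0994]
orientation: [[-0.997, 0.083, -0.002], [0.083, 0.997, 0.0], [0.002, 0.0, -1.0]]
force: [0.8, 0.3, -2.0]
grip_width: 0.612
grasp_force: 22.0
```

```bash
python3 - <<'E'
from h import *
w=look();W=env.calibration("wrist");print(brass())
E
```

```text
12.7 [0.5653 0.0032 0.0994] -4.774243889227862 [ 0.7509  0.3382 -1.9713] [0.0151 0.1413 0.0204] 0.6124409082189635 22.03999936580658
white [   0   98  640   45 5414] [320.6 120.5]
white [ 449  192  134  116 2081] [513.1 245.3]
white [261 202 126  45 924] [329.2 213. ]
white [  71  213  138   91 1232] [148.  236.4]
white [  0 223  31  80 379] [ 15.  262.1]
white [629 249  11  50 208] [634.9 279.5]
white [229 302  12  10  73] [235.8 305.8]
white [407 302  12  10  75] [410.9 305.8]
white [576 365  64   7 272] [607.4 367.9]
white [275 374  96  10 524] [321.2 377.5]
white [178 384  17   6  79] [187.1 387. ]
[(array([ 302,  237,   46,   28, 1103], dtype=int32), array([323.9891, 250.4025])), (array([ 28, 362,  40,  33, 738], dtype=int32), array([ 44.6653, 377.2154]))]
```

>>> {"method": "step_arm", "body": {
  "steps": [
    [0, 0, 0, 0, 0.22],
    [0, 0, 0, 0, 0.222],
    [0, 0, 0, 0, 0.222],
    [0, 0, 0, 0, 0.2]
  ]
}}

```text
time_s: 13.13
tool_pos: [0.5656, 0.0031, 0.1004]
orientation: [[-0.997, 0.083, -0.001], [0.083, 0.997, 0.0], [0.001, 0.0, -1.0]]
force: [1.0, -0.2, -0.7]
grip_width: 0.606
grasp_force: 21.4
```

```bash
python3 - <<'E'
from h import *
w=look();W=env.calibration("wrist");print(brass())
E
```

```text
13.1333 [0.5656 0.0031 0.1004] -4.773752086116549 [ 1.0099 -0.2399 -0.709 ] [ 0.0006 -0.17   -0.014 ] 0.605623977438489 21.433572471141815
white [   0   97  640   46 5580] [320.3 119.7]
white [ 449  191  133  116 2136] [512.4 243.8]
white [  72  212  138   92 1263] [149.2 235.8]
white [  0 222  32  80 387] [ 15.6 259.8]
white [627 244  13  54 248] [634.4 276.8]
white [228 302  13  10  76] [236.2 305.7]
white [407 302  14  10  77] [410.8 305.6]
white [174 316  19   5  68] [182.8 317.5]
white [573 363  67   8 304] [606.  366.4]
white [296 374  97   9 367] [344.2 377.5]
[(array([ 298,  248,   51,   52, 2050], dtype=int32), array([323.1356, 273.7439])), (array([ 29, 359,  41,  34, 836], dtype=int32), array([ 47.3313, 374.1543]))]
```

```bash
python3 - <<'E'
from h import *
W=env.calibration("wrist");o,d=ray(W,(323.1,273.7));d/=np.linalg.norm(d);print(o,[ (o+d*r) for r in(.12,.125,.13)])
w=env.snapshot("wrist");g=cv2.inRange(w,(0,0,0),(60,60,60))[140:320,230:410]
cv2.imwrite("pics/w7.png",w[90:390,140:500])
E
```

```text
[0.4894 0.0095 0.2438] [array([0.5464, 0.0047, 0.1384]), array([0.5488, 0.0045, 0.134 ]), array([0.5511, 0.0043, 0.1296])]
```

View pics/w7.png

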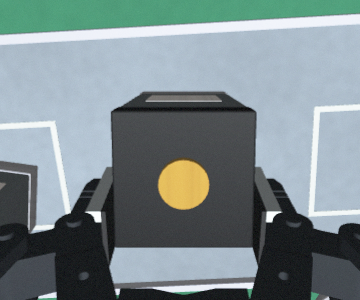

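The cap still leans about 20°. One more loosening pulse should settle it, then I'll lower it.

>>> {"method": "step_arm", "body": {
  "steps": [
    [0, 0, 0, 0, 0.21],
    [0, 0, 0, 0, 0.22],
    [0, 0, 0, 0, 0.222],
    [0, 0, 0, 0, 0.222],
    [0, 0, 0, 0, 0.2]
  ]
}}

```text
time_s: 13.7
tool_pos: [0.5661, 0.003, 0.1009]
orientation: [[-0.997, 0.083, 0.0], [0.083, 0.997, -0.0], [-0.0, -0.0, -1.0]]
force: [-1.2, 1.2, 0.4]
grip_width: 0.599
grasp_force: 0.0
```

```bash
python3 - <<'E'
from h import *
o=env.observe();print(o["tool_pos"],o["force"],o["moment"],o["grasp_force"])
W=env.calibration("wrist")
for s,c in brass():
    r=.018*354/s[2:4].max();O,d=ray(W,c);d/=np.linalg.norm(d);print(s,c,O+d*r)
E
```

```text
[0.5661 0.003  0.1009] [-1.2343  1.2179  0.4119] [-0.0643 -0.0145  0.0062] 0.0
[ 302  261   43   41 1366] [323.2247 281.0176] [0.5625 0.0034 0.1153]
[ 30 358  42  34 878] [ 48.3417 373.0501] [ 0.5665 -0.0842  0.1529]
```

>>> {"method": "step_arm", "body": {
  "steps": [
    [0, 0, 0, 0, 0.3],
    [0, 0, 0, 0, 0.5],
    [0, 0, 0, 0, 1],
    [0, 0, 0, 0, 1],
    [0, 0, 0, 0, 1]
  ]
}}

```text
time_s: 14.17
tool_pos: [0.566, 0.0031, 0.1007]
orientation: [[-0.997, 0.083, 0.0], [0.083, 0.997, 0.0], [-0.0, 0.0, -1.0]]
force: [0.3, -0.6, 0.1]
grip_width: 1.0
grasp_force: 0.0
```

```bash
python3 - <<'E'
from h import *
o=env.observe();print(o["tool_pos"],o["force"],o["moment"],o["grasp_force"])
W=env.calibration("wrist")
for s,c in brass():
    r=.018*354/s[2:4].max();O,d=ray(W,c);d/=np.linalg.norm(d);print(s,c,O+d*r,onz(W,c,.108))
cv2.imwrite("pics/w8.png",cv2.resize(env.snapshot("wrist"),(480,300)))
E
```

```text
[0.566  0.0031 0.1007] [ 0.2594 -0.5582  0.1318] [0.025  0.0566 0.0477] 0.0
[ 302  261   43   41 1361] [323.122  281.6414] [0.5626 0.0034 0.1152] [0.5667 0.003  0.108 ]
```

View pics/w8.png

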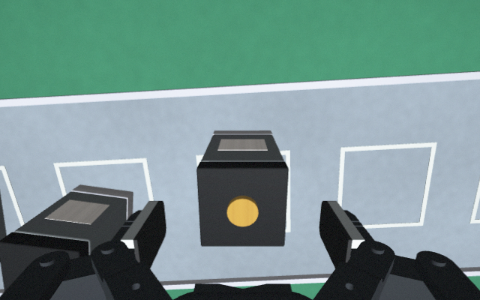

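Cap M stands at (0.567, 0.003). I'll carry it to the bay2 centre at (0.608, 0.004).

>>> {"method": "step_arm", "body": {
  "steps": [
    [0, 0, 0.03, 0, 1],
    [0, 0, 0.061, 0, 1],
    [0, 0, 0.061, 0, 1],
    [0, 0, 0.061, 0, -1],
    [0, 0, 0.061, 0, -1],
    [0, 0, 0.061, 0, -1],
    [0, 0, 0.061, 0, -1],
    [0, 0, 0.061, 0, -1],
    [0, 0, 0.054, 0, -1],
    [-0.02, 0.002, 0.054, 0, -1],
    [-0.04, 0.004, 0.054, 0, -1],
    [-0.0557, 0.006, 0.054, 0, -1]
  ]
}}

```text
time_s: 15.27
tool_pos: [0.6088, 0.004, 0.0606]
orientation: [[-0.997, 0.083, 0.001], [0.083, 0.997, -0.0], [-0.001, -0.0, -1.0]]
force: [0.2, 0.7, -1.5]
grip_width: 0.607
grasp_force: 22.9
```

>>> {"method": "step_arm", "body": {
  "steps": [
    [0, 0, 0, 0, -1],
    [0, 0, 0.004, 0, -1],
    [0, 0, 0.007, 0, -1],
    [0, 0, 0.007, 0, -1],
    [0, 0, 0.007, 0, 1],
    [0, 0, 0.007, 0, 1],
    [0, 0, 0.007, 0, 1],
    [0, 0, 0.007, 0, 1],
    [0, 0, -0.05, 0, 1],
    [0, 0, -0.1, 0, 1],
    [0, 0, -0.15, 0, 1],
    [0, 0, -0.2, 0, 1]
  ]
}}

```text
time_s: 16.27
tool_pos: [0.6074, 0.0042, 0.2117]
orientation: [[-0.997, 0.083, -0.0], [0.083, 0.997, 0.0], [0.0, 0.0, -1.0]]
force: [0.9, -0.2, 0.2]
grip_width: 1.003
grasp_force: 0.0
```

>>> {"method": "step_arm", "body": {
  "steps": [
    [0, 0, -0.03, 0, 1],
    [0, 0, -0.03, 0, 1],
    [0, 0, -0.03, 0, 1]
  ]
}}

```text
time_s: 16.52
tool_pos: [0.6087, 0.0039, 0.2342]
orientation: [[-0.997, 0.083, 0.003], [0.083, 0.997, -0.001], [-0.003, -0.0, -1.0]]
force: [-1.1, 1.1, -0.5]
grip_width: 0.999
grasp_force: 0.0
```

```bash
python3 - <<'E'
from h import *
o=env.observe();print(o["time_s"],o["tool_pos"],o["force"],o["grasp_force"])
W=env.calibration("wrist")
for s,c in brass(): print(s,c,onz(W,c,.108))
print(go(.60,-.264,.235,0))
E
```

```text
16.5167 [0.6087 0.0039 0.2342] [-1.0537  1.1428 -0.481 ] 0.0
[312 182  23  23 418] [323.4187 193.3469] [0.6075 0.0042 0.108 ]
[141 200  23  22 397] [152.2242 210.2746] [ 0.6101 -0.1337  0.108 ]
[-0.0192 -0.357  -0.0036 -0.0398]
```

>>> {"method": "step_arm", "body": {
  "steps": [
    [-0.02, -0.357, 0, -0.04, 1],
    [-0.02, -0.357, 0, -0.04, 1],
    [-0.02, -0.357, 0, -0.04, 1],
    [-0.02, -0.357, 0, -0.04, 1],
    [-0.02, -0.357, 0, -0.04, 1],
    [-0.02, -0.357, 0, -0.04, 1],
    [-0.02, -0.357, 0, -0.04, 1],
    [-0.02, -0.357, 0, -0.04, 1],
    [-0.02, -0.357, 0, -0.04, 1],
    [-0.02, -0.357, 0, -0.04, 1]
  ]
}}

```text
time_s: 17.4
tool_pos: [0.6003, -0.2629, 0.2315]
orientation: [[-1.0, -0.001, -0.001], [-0.001, 1.0, 0.002], [0.001, 0.002, -1.0]]
force: [0.5, -0.1, -0.4]
grip_width: 0.998
grasp_force: 0.0
```

```bash
python3 - <<'E'
from h import *
W=env.calibration("wrist");w=look()
m=(w.min(2)>225).astype(np.uint8)
n,l,st,ce=cv2.connectedComponentsWithStats(m)
i=min(range(1,n),key=lambda i:np.hypot(*(ce[i]-[321,185]))+(st[i,4]<800)*999)
ys,xs=np.where(l==i)
P=np.array([onz(W,(x,y),.058)[:2] for x,y in zip(xs,ys)],np.float32)*1000
print(st[i],cv2.minAreaRect(P))
for s,c in brass(): print(s,c,onz(W,c,.101))
cv2.imwrite("pics/w9.png",w)
E
```

```text
17.4 [ 0.6003 -0.2629  0.2315] 0.052507030500444134 [ 0.5061 -0.1208 -0.3572] [-0.0229 -0.0014 -0.0314] 0.997683617710385 0.0
white [ 269   61  371   16 1847] [453.2  69. ]
white [277 126  25  82 358] [281.  159.1]
white [401 130  93  82 694] [437.7 155. ]
white [343 135  19  75 263] [356.7 178.9]
white [524 134 101  82 653] [560.2 166.1]
white [ 300  155   44   40 1243] [321.3 174.6]
white [ 273  257  367   12 1198] [454.8 262.5]
white [162 320  16  11 111] [171.6 324.2]
white [417 320  29  50 785] [430.  345.5]
white [469 320  16  11 117] [474.7 324.3]
[ 300  155   44   40 1243] ((594.2652587890625, -264.1319274902344), (34.59431457519531, 30.591541290283203), 77.40802001953125)
[465 197  23  22 407] [476.0541 207.7666] [ 0.612  -0.1383  0.101 ]
```

View pics/w9.png

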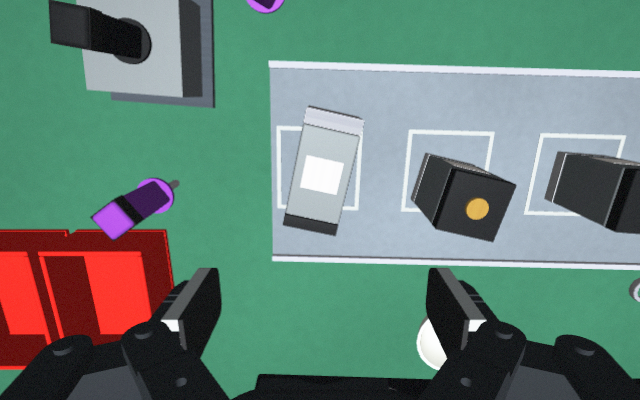

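The left cap's corners are at (306,107), (364,119), (336,235) and (284,225), with the black top at the bottom, away from the robot. The bay4 outline runs (278,127) to (358,208).

```bash
python3 - <<'E'
from h import *
W=env.calibration("wrist")
q=lambda z,*ps:np.array([onz(W,p,z) for p in ps])[:,:2]
M=q(.058,(336,235),(284,225),(306,107),(364,119))
top=(M[0]+M[1])/2;ft=(M[2]+M[3])/2;u=(top-ft)/np.linalg.norm(ft-top);a=np.degrees(np.arctan2(u[1],u[0]))
print(M,np.linalg.norm(ft-top),M.mean(0),"yaw",a)
g=top-u*.014;print("grip",g,go(*g,.012,a))
print("b4",q(.006,(278,127),(362,129),(357,209),(279,208)).mean(0))
print(u)
E
```

```text
[[ 0.6543 -0.2497]
 [ 0.6441 -0.2996]
 [ 0.535  -0.2772]
 [ 0.5451 -0.2266]] 0.11148444210075577 [ 0.5946 -0.2633] yaw -11.790504186596799
grip [ 0.6355 -0.2718] [-0.0464 -0.0129  0.2937  0.0993]
b4 [ 0.601  -0.2666]
[ 0.9789 -0.2043]
```

>>> {"method": "step_arm", "body": {
  "steps": [
    [-0.0464, -0.0129, 0.05, 0.099, 1],
    [-0.0464, -0.0129, 0.1, 0.099, 1],
    [-0.0464, -0.0129, 0.15, 0.099, 1],
    [-0.0464, -0.0129, 0.2, 0.099, 1],
    [-0.0464, -0.0129, 0.25, 0.099, 1],
    [-0.0464, -0.0129, 0.28, 0.099, 1],
    [-0.0464, -0.0129, 0.291, 0.099, 1],
    [-0.0464, -0.0129, 0.291, 0.099, 1],
    [-0.0464, -0.0129, 0.291, 0.099, 0],
    [-0.0464, -0.0129, 0.291, 0.099, 0],
    [-0.0464, -0.0129, 0.291, 0.099, 0],
    [-0.0464, -0.0129, 0.291, 0.099, 0]
  ]
}}

```text
time_s: 18.5
tool_pos: [0.6371, -0.2745, 0.0174]
orientation: [[-0.979, 0.205, 0.004], [0.205, 0.979, -0.002], [-0.004, -0.001, -1.0]]
force: [-0.8, 1.2, 7.7]
grip_width: 0.609
grasp_force: 21.4
```

>>> {"method": "step_arm", "body": {
  "steps": [
    [0, 0, 0, 0, 0],
    [0, 0, -0.02, 0, 0],
    [0, 0, -0.04, 0, 0],
    [0, 0, -0.06, 0, 0],
    [0, 0, -0.08, 0, 0],
    [0, 0, -0.1, 0, 0],
    [0, 0, -0.12, 0, 0],
    [0, 0, -0.128, 0, 0],
    [0, 0, -0.128, 0, 0],
    [0, 0, -0.128, 0, 0.2],
    [0, 0, -0.128, 0, 0.21],
    [0, 0, -0.128, 0, 0.21]
  ]
}}

```text
time_s: 19.5
tool_pos: [0.6348, -0.2733, 0.1091]
orientation: [[-0.979, 0.205, -0.002], [0.205, 0.979, 0.001], [0.002, 0.001, -1.0]]
force: [0.1, -0.2, -2.0]
grip_width: 0.611
grasp_force: 21.7
```

>>> {"method": "step_arm", "body": {
  "steps": [
    [0, 0, 0, 0, 0.22],
    [0, 0, 0, 0, 0.222],
    [0, 0, 0, 0, 0.222],
    [0, 0, 0, 0, 0.2]
  ]
}}

```text
time_s: 19.83
tool_pos: [0.6355, -0.2737, 0.1104]
orientation: [[-0.979, 0.205, 0.0], [0.205, 0.979, -0.0], [-0.0, 0.0, -1.0]]
force: [0.2, 0.3, 0.4]
grip_width: 0.598
grasp_force: 0.0
```

```bash
cat >>h.py <<'E'
def term():
    o=env.observe();print(o["time_s"],o["tool_pos"],o["force"],o["moment"],o["grasp_force"])
    W=env.calibration("wrist")
    for s,c in brass():
        r=.018*354/s[2:4].max();O,d=ray(W,c);d/=np.linalg.norm(d);print(s,c,O+d*r,[onz(W,c,z)[:2] for z in(.094,.108,.122)])
E
python3 -c "
from h import *
term();look()"
```

```text
19.8333 [ 0.6355 -0.2737  0.1104] [0.2144 0.2857 0.4484] [-0.005  -0.0568  0.0288] 0.0
[ 291   47   52   57 2350] [316.5711  74.7068] [ 0.5547 -0.2587  0.142 ] [array([ 0.5523, -0.2591]), array([ 0.553, -0.259]), array([ 0.5537, -0.2589])]
[ 594  136   46   43 1557] [618.0931 156.4798] [ 0.5961 -0.1754  0.1483] [array([ 0.6145, -0.133 ]), array([ 0.6098, -0.1439]), array([ 0.605 , -0.1549])]
19.8833 [ 0.6355 -0.2737  0.1105] -11.851505602322831 [ 0.4203  0.6291 -0.3937] [-0.028   0.0132  0.0201] 0.5994254619398639 0.0
white [210   0  49  10 257] [227.    2.8]
white [ 448   36  139  156 2196] [501.8  90.8]
white [266 180 126  43 909] [326.6 206.3]
white [ 418  235  222   42 1461] [529.5 255.6]
white [282 277 100  22 639] [331.6 287.3]
white [228 302  14  10  77] [236.8 305.8]
white [406 302  13  10  77] [409.7 305.7]
white [ 537  316  102   83 4557] [592.8 349.3]
```

>>> {"method": "step_arm", "body": {
  "steps": [
    [0, 0, 0, 0, 0.2]
  ]
}}

```text
time_s: 20.02
tool_pos: [0.6355, -0.2737, 0.1105]
orientation: [[-0.979, 0.205, 0.0], [0.205, 0.979, -0.0], [-0.0, -0.0, -1.0]]
force: [-0.0, 0.4, -0.2]
grip_width: 0.6
grasp_force: 0.0
```

```bash
python3 -c "
from h import *
term()"
```

```text
20.0167 [ 0.6355 -0.2737  0.1105] [-0.0113  0.4179 -0.1905] [ 0.0019 -0.007  -0.0287] 0.0
[ 293   83   51   53 2063] [318.2152 108.7562] [ 0.5647 -0.2605  0.1336] [array([ 0.5661, -0.2613]), array([ 0.5656, -0.261 ]), array([ 0.5651, -0.2607])]
[ 594  136   46   42 1580] [617.7557 156.4133] [ 0.5961 -0.1755  0.1483] [array([ 0.6145, -0.1331]), array([ 0.6097, -0.144 ]), array([ 0.605 , -0.1549])]
```

>>> {"method": "step_arm", "body": {
  "steps": [
    [0, 0, 0, 0, 0.2],
    [0, 0, 0, 0, 0.4],
    [0, 0, 0, 0, 1],
    [0, 0, 0, 0, 1],
    [0, 0, 0, 0, 1],
    [0, 0, 0, 0, 1]
  ]
}}

```text
time_s: 20.57
tool_pos: [0.6354, -0.2737, 0.1104]
orientation: [[-0.979, 0.205, 0.0], [0.205, 0.979, 0.0], [-0.0, 0.0, -1.0]]
force: [-0.5, -0.4, -0.3]
grip_width: 0.997
grasp_force: 0.0
```

```bash
python3 - <<'E'
from h import *
term()
S=env.calibration("scene")
for s,c in brass("scene"): print(s,c,onz(S,c,.122))
w=env.snapshot("wrist");cv2.imwrite("pics/wl.png",w)
hs=cv2.inRange(w,(0,0,0),(70,70,70))
n,l,st,ce=cv2.connectedComponentsWithStats(hs)
i=l[80,317] or 0
for i in range(1,n):
    if st[i,4]>2000:print(st[i],ce[i])
E
```

```text
20.5667 [ 0.6354 -0.2737  0.1104] [-0.5073 -0.4227 -0.2941] [-0.028  -0.0472  0.0497] 0.0
[ 293   83   51   53 2072] [318.0372 109.0893] [ 0.5647 -0.2605  0.1335] [array([ 0.5661, -0.2614]), array([ 0.5656, -0.2611]), array([ 0.5651, -0.2608])]
[ 595  136   45   43 1546] [618.1255 156.6197] [ 0.5969 -0.1736  0.1459] [array([ 0.6145, -0.1329]), array([ 0.6097, -0.1439]), array([ 0.605 , -0.1548])]
[   0    0  126   98 5209] [80.3853 47.5909]
[ 478   94   73  106 5283] [512.1253 139.421 ]
[ 530   94  110  118 9779] [585.3254 153.8894]
[    0   268   230   132 12272] [134.0548 356.2673]
[  418   268   222   132 12198] [511.2735 355.9466]
[ 232  379  184   21 2882] [323.2852 390.3942]
```

Cap L stands at (0.565, −0.261). I'll re-grip it, carry it to bay4 at (0.601, −0.267) and align its yaw.

>>> {"method": "step_arm", "body": {
  "steps": [
    [0.048, -0.0026, 0, 0, 1],
    [0.0948, -0.0026, 0, 0, 1],
    [0.0948, -0.0026, 0, 0, 1],
    [0.0948, -0.0026, 0.03, 0, 1],
    [0.0948, -0.0026, 0.054, 0, 1],
    [0.0948, -0.0026, 0.054, 0, 1],
    [0.0948, -0.0026, 0.054, 0, 0],
    [0.0948, -0.0026, 0.054, 0, 0],
    [0.0948, -0.0026, 0.054, 0, 0],
    [0.0948, -0.0026, 0.054, 0, 0],
    [0.0948, -0.0026, 0.054, 0, 0]
  ]
}}

```text
time_s: 21.63
tool_pos: [0.5664, -0.2614, 0.0715]
orientation: [[-0.979, 0.205, 0.002], [0.205, 0.979, -0.001], [-0.002, -0.001, -1.0]]
force: [0.6, 0.3, 6.9]
grip_width: 0.613
grasp_force: 21.4
```

>>> {"method": "step_arm", "body": {
  "steps": [
    [0, 0, -0.004, 0, 0],
    [0, 0, -0.008, 0, 0],
    [-0.016, 0, -0.008, -0.02, 0],
    [-0.032, 0.001, -0.008, -0.05, 0],
    [-0.0485, 0.0025, -0.008, -0.087, 0],
    [-0.0485, 0.0025, -0.008, -0.087, 0],
    [-0.0485, 0.0025, -0.004, -0.087, 0],
    [-0.0485, 0.0025, 0, -0.087, 0],
    [-0.0485, 0.0025, 0, -0.087, 0],
    [-0.0485, 0.0025, 0, -0.087, 1],
    [-0.0485, 0.0025, 0, -0.087, 1],
    [-0.0485, 0.0025, 0, -0.087, 1]
  ]
}}

```text
time_s: 22.63
tool_pos: [0.601, -0.2665, 0.0697]
orientation: [[-1.0, 0.026, -0.0], [0.026, 1.0, 0.0], [0.0, 0.0, -1.0]]
force: [0.3, -0.2, -0.1]
grip_width: 0.99
grasp_force: 0.0
```

>>> {"method": "step_arm", "body": {
  "steps": [
    [0, 0, 0, 0, 1],
    [0, 0, -0.05, 0, 1],
    [0, 0, -0.1, 0, 1],
    [0, 0, -0.15, 0, 1],
    [0, 0, -0.2, 0, 1],
    [0, 0, -0.23, 0, 1],
    [0, 0, -0.23, 0, 1],
    [0, 0, -0.23, 0, 1]
  ]
}}

```text
time_s: 23.3
tool_pos: [0.6021, -0.2672, 0.2441]
orientation: [[-1.0, 0.025, 0.003], [0.025, 1.0, -0.002], [-0.003, -0.002, -1.0]]
force: [-0.7, -0.5, -0.3]
grip_width: 0.999
grasp_force: 0.0
```

```bash
python3 - <<'E'
from h import *
term()
S=env.calibration("scene")
for s,c in brass("scene"): print(s,c,[onz(S,c,z)[:2] for z in (.094,.101,.108,.122)])
w=env.snapshot("wrist");cv2.imwrite("pics/w10.png",w)
print(go(.475,-.416,.235,0))
E
```

```text
23.3 [ 0.6021 -0.2672  0.2441] [-0.6646 -0.5104 -0.2608] [-0.0195  0.0175  0.0023] 0.0
[313 183  23  23 428] [324.1028 193.7897] [ 0.6005 -0.2665  0.1206] [array([ 0.608 , -0.2667]), array([ 0.604 , -0.2666]), array([ 0.6001, -0.2665])]
[467 187  22  22 381] [477.4619 197.1706] [ 0.6027 -0.1516  0.1321] [array([ 0.6143, -0.1347]), array([ 0.6101, -0.1409]), array([ 0.6058, -0.1471])]
[ 0.1628 -0.2037  0.0075 -0.0119]
```

Cap L stands in bay4 at (0.600, −0.2665). Next I'll hover over the probe stand.

>>> {"method": "step_arm", "body": {
  "steps": [
    [0.163, -0.204, 0, -0.012, 1],
    [0.163, -0.204, 0, -0.012, 1],
    [0.163, -0.204, 0, -0.012, 1],
    [0.163, -0.204, 0, -0.012, 1],
    [0.163, -0.204, 0, -0.012, 1],
    [0.163, -0.204, 0, -0.012, 1],
    [0.163, -0.204, 0, -0.012, 1],
    [0.163, -0.204, 0, -0.012, 1]
  ]
}}

```text
time_s: 24.12
tool_pos: [0.4752, -0.416, 0.2411]
orientation: [[-1.0, -0.0, -0.001], [-0.0, 1.0, 0.002], [0.001, 0.002, -1.0]]
force: [0.2, 0.3, -0.2]
grip_width: 0.999
grasp_force: 0.0
```

```bash
python3 - <<'E'
from h import *
w=look()
cv2.imwrite("pics/w11.png",w)
E
```

```text
24.1167 [ 0.4752 -0.416   0.2411] 0.0015454726708398344 [ 0.1941  0.2949 -0.2274] [ 0.0146 -0.0691  0.0473] 0.999301875964193 0.0
white [ 417  186  223   11 1115] [526.4 191. ]
white [408 236  83  67 593] [439.7 256.3]
white [519 239  89  63 546] [559.6 254.8]
white [631 271   9  27  70] [635.8 285.4]
white [162 320  17  11 122] [171.8 324.3]
white [469 320  17  11 119] [474.8 324.3]
white [400 344  42   4 147] [419.4 345.6]
```

View pics/w11.png

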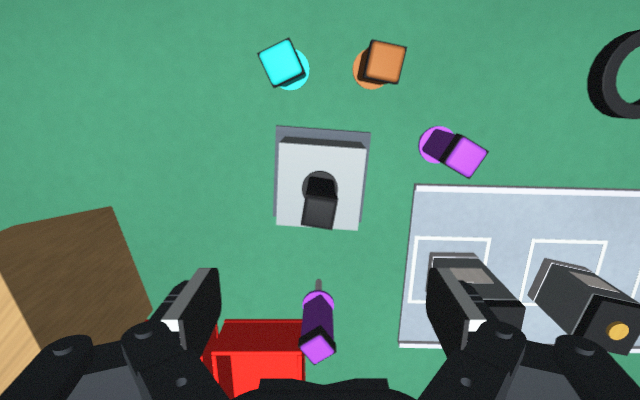

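The black probe's handle top is at corners (303,193), (337,196), (333,230) and (301,227), standing in the grey stand. The nearest look-alikes are purple at (467,156) and (318,345).

```bash
python3 - <<'E'
from h import *
W=env.calibration("wrist")
q=lambda z,*ps:np.array([onz(W,p,z) for p in ps])[:,:2]
h=q(.134,(303,193),(337,196),(333,230),(301,227));print(h,h.mean(0))
v=h[1]-h[0]+h[2]-h[3];a=np.degrees(np.arctan2(-v[0],v[1]));print("yaw",a)
s=q(.06,(278,141),(369,148),(359,230),(277,226));print(s,s.mean(0)); v=s[1]-s[0]+s[2]-s[3];print(np.degrees(np.arctan2(-v[0],v[1])))
print("guard",q(.064,(320,187)),"purple",q(.12,(467,156),(318,348)))
c=(h.mean(0)+s.mean(0))/2
print(go(*h.mean(0),.085,a))
E
```

```text
[[ 0.4686 -0.4302]
 [ 0.4709 -0.4052]
 [ 0.4978 -0.4079]
 [ 0.4953 -0.4321]] [ 0.4832 -0.4189]
yaw -5.4670412375784005
[[ 0.4401 -0.4564]
 [ 0.4464 -0.3733]
 [ 0.5269 -0.38  ]
 [ 0.5227 -0.4605]] [ 0.484  -0.4175]
-3.6732186654199546
guard [[ 0.4822 -0.4182]] purple [[ 0.4436 -0.3073]
 [ 0.6167 -0.4199]]
[-0.0101 -0.0047  0.2086  0.0461]
```

>>> {"method": "step_arm", "body": {
  "steps": [
    [-0.0101, -0.004, 0.05, 0.043, 1],
    [-0.0101, -0.004, 0.1, 0.043, 1],
    [-0.0101, -0.004, 0.15, 0.043, 1],
    [-0.0101, -0.004, 0.19, 0.043, 1],
    [-0.0101, -0.004, 0.208, 0.043, 1],
    [-0.0101, -0.004, 0.208, 0.043, 1],
    [-0.0101, -0.004, 0.208, 0.043, -1],
    [-0.0101, -0.004, 0.208, 0.043, -1],
    [-0.0101, -0.004, 0.208, 0.043, -1],
    [-0.0101, -0.004, 0.208, 0.043, -1],
    [-0.0101, -0.004, 0.208, 0.043, -1],
    [-0.0101, -0.004, 0.208, 0.043, -1]
  ],
  "grip_force": 60
}}

```text
time_s: 25.17
tool_pos: [0.4836, -0.4203, 0.0879]
orientation: [[-0.996, 0.09, 0.001], [0.09, 0.996, -0.002], [-0.002, -0.002, -1.0]]
force: [-0.5, 0.8, 5.9]
grip_width: 0.274
grasp_force: 59.5
```

>>> {"method": "step_arm", "body": {
  "steps": [
    [0, 0, 0, 0, -1],
    [0, 0, 0, 0, -1],
    [0, 0, 0, 0, -1],
    [0, 0, 0, 0, -1]
  ]
}}

```text
time_s: 25.5
tool_pos: [0.4836, -0.4203, 0.0879]
orientation: [[-0.996, 0.09, 0.002], [0.09, 0.996, -0.002], [-0.002, -0.002, -1.0]]
force: [0.7, 0.4, 6.9]
grip_width: 0.275
grasp_force: 59.5
```

>>> {"method": "step_arm", "body": {
  "steps": [
    [0, 0, -0.02, 0, -1],
    [0, 0, -0.05, 0, -1],
    [0, 0, -0.08, 0, -1],
    [0, 0, -0.12, 0, -1],
    [0, 0, -0.16, 0, -1],
    [0, 0, -0.2, 0, -1],
    [0, 0, -0.23, 0, -1],
    [0, 0, -0.23, 0, -1],
    [0, 0, -0.23, 0, -1]
  ]
}}

```text
time_s: 26.25
tool_pos: [0.4835, -0.4203, 0.2605]
orientation: [[-0.996, 0.09, 0.002], [0.09, 0.996, -0.002], [-0.002, -0.002, -1.0]]
force: [0.2, 0.1, -1.1]
grip_width: 0.275
grasp_force: 58.8
```

```bash
python3 - <<'E'
from h import *
o=env.observe();t=o["tool_pos"];W=env.calibration("wrist");w=env.snapshot("wrist");print(t,o["force"],o["grip_width"])
cv2.imwrite("pics/w12.png",w)
for dz in(.0,.02,.024,.06,.078): print(dz,proj(W,t+[0,0,-dz]))
# rough ASCII of the neighbourhood: non-green low-saturation mask
hs=cv2.cvtColor(w,cv2.COLOR_BGR2HSV)
for y in range(180,330,5):
    r=w[y];g=(hs[y,:,1]<70);xs=np.where(g[280:370])[0]+280
    print(y,(xs.min(),xs.max(),len(xs)) if len(xs) else None,w[y,323])
print(go(.614,.2753,.24,0))
E
```

```text
[ 0.4835 -0.4203  0.2605] [ 0.1781  0.0532 -1.1166] 0.274842453477856
0.0 [323.0517 271.932 ]
0.02 [323.1541 252.7983]
0.024 [323.172  249.4518]
0.06 [323.3047 224.6343]
0.078 [323.3565 214.9571]
180 (np.int64(282), np.int64(368), 87) [125 124 117]
185 (np.int64(282), np.int64(368), 87) [237 233 225]
190 (np.int64(282), np.int64(368), 87) [235 232 223]
195 (np.int64(283), np.int64(368), 86) [234 231 224]
200 (np.int64(283), np.int64(368), 86) [235 231 224]
205 (np.int64(283), np.int64(367), 85) [234 231 223]
210 (np.int64(287), np.int64(364), 78) [220 215 205]
215 (np.int64(318), np.int64(328), 11) [ 99  97 100]
220 (np.int64(308), np.int64(338), 31) [77 75 72]
225 (np.int64(301), np.int64(345), 45) [76 74 72]
230 (np.int64(296), np.int64(349), 54) [43 36 37]
235 (np.int64(294), np.int64(352), 54) [32 29 29]
240 (np.int64(292), np.int64(354), 54) [28 25 22]
245 (np.int64(291), np.int64(355), 60) [23 19 20]
250 (np.int64(291), np.int64(355), 54) [19 16 13]
255 (np.int64(281), np.int64(366), 77) [21 18 15]
260 (np.int64(280), np.int64(367), 77) [22 25 25]
265 (np.int64(280), np.int64(369), 85) [28 26 25]
270 (np.int64(280), np.int64(369), 80) [28 23 24]
275 (np.int64(280), np.int64(369), 82) [25 25 25]
280 (np.int64(280), np.int64(369), 85) [30 27 27]
285 (np.int64(280), np.int64(369), 87) [32 28 30]
290 (np.int64(280), np.int64(369), 89) [36 33 32]
295 (np.int64(280), np.int64(369), 90) [29 23 25]
300 (np.int64(280), np.int64(368), 88) [29 33 31]
305 (np.int64(280), np.int64(369), 90) [59 57 58]
310 (np.int64(280), np.int64(369), 90) [55 53 54]
315 (np.int64(280), np.int64(369), 90) [67 64 60]
320 (np.int64(280), np.int64(369), 90) [70 65 63]
325 (np.int64(280), np.int64(369), 90) [66 64 60]
[-0.0909  0.9386  0.0249 -0.0428]
```

>>> {"method": "step_arm", "body": {
  "steps": [
    [-0.09, 0.938, 0, -0.043, -1],
    [-0.09, 0.938, 0, -0.043, -1],
    [-0.09, 0.938, 0, -0.043, -1],
    [-0.09, 0.938, 0, -0.043, -1],
    [-0.09, 0.938, 0, -0.043, -1],
    [-0.09, 0.938, 0, -0.043, -1],
    [-0.09, 0.938, 0, -0.043, -1],
    [-0.09, 0.938, 0, -0.043, -1],
    [-0.09, 0.938, 0, -0.043, -1],
    [-0.09, 0.938, 0, -0.043, -1],
    [-0.09, 0.938, 0, -0.043, -1],
    [-0.09, 0.938, 0, -0.043, -1]
  ]
}}

```text
time_s: 27.3
tool_pos: [0.5744, 0.0741, 0.2571]
orientation: [[-1.0, -0.0, -0.002], [-0.0, 1.0, 0.0], [0.002, 0.0, -1.0]]
force: [1.1, -1.0, -1.0]
grip_width: 0.272
grasp_force: 59.1
```

```bash
python3 -c "
from h import *
print(env.observe()['tool_pos'],go(.614,.2753,.25,0))"
```

```text
[0.5744 0.0741 0.2571] [-0.053   0.2683  0.0094  0.0002]
```

>>> {"method": "step_arm", "body": {
  "steps": [
    [-0.053, 0.268, 0, 0, -1],
    [-0.053, 0.268, 0, 0, -1],
    [-0.053, 0.268, 0, 0, -1],
    [-0.053, 0.268, 0, 0, -1],
    [-0.053, 0.268, 0, 0, -1],
    [-0.053, 0.268, 0, 0, -1],
    [-0.053, 0.268, 0, 0, -1],
    [-0.053, 0.268, 0, 0, -1],
    [-0.053, 0.268, 0, 0, -1]
  ]
}}

```text
time_s: 28.05
tool_pos: [0.6146, 0.2718, 0.2583]
orientation: [[-1.0, 0.001, -0.001], [0.001, 1.0, -0.0], [0.001, -0.0, -1.0]]
force: [-0.4, -0.5, -0.8]
grip_width: 0.275
grasp_force: 59.3
```

```bash
python3 - <<'E'
from h import *
o=env.observe();t=o["tool_pos"];R=o["orientation"];W=env.calibration("wrist");w=env.snapshot("wrist");print(o["time_s"],t,o["force"])
for e in(-.003,0,.003):
    print(e,"guardtop edge",proj(W,t+R@[e+.017,0,.024]),"gbot",proj(W,t+R@[e+.017,0,.028]),"far",proj(W,t+R@[e-.017,0,.024]),"tip front",proj(W,t+R@[e+.004,0,.078]))
for y in range(200,262,3): print(y,w[y,290:358:4].max(1) if 0 else w[y,[290,305,314,318,323,328,332,341,356]].mean(1).astype(int))
for s,c in brass(): print(s,c,[onz(W,c,z)[:2] for z in(.094,.108,.122)])
S=env.calibration("scene");w=env.snapshot("scene");cv2.imwrite("pics/s1.png",w);w=env.snapshot("side");cv2.imwrite("pics/d1.png",w)
D=env.calibration("side");print("tip side",proj(D,t+R@[0,0,.078]),"tip scene",proj(S,t+R@[0,0,.078]))
E
```

```text
28.05 [0.6146 0.2718 0.2583] [-0.363  -0.5341 -0.8336]
-0.003 guardtop edge [322.9852 224.1448] gbot [322.9898 221.4078] far [323.0226 284.0117] tip front [323.0454 213.8041]
0 guardtop edge [322.9817 218.5352] gbot [322.9864 215.9029] far [323.0195 278.9882] tip front [323.043  209.4897]
0.003 guardtop edge [322.9782 212.8688] gbot [322.983  210.3434] far [323.0163 273.9169] tip front [323.0405 205.142 ]
200 [246  67  66  69  69  66  68  67 247]
203 [204  67  67  62  68  65  64  71 210]
206 [205  65  66  69  64  70  65  67 197]
209 [207 139 137 107 109 112 111  91 199]
212 [207 204 204 199  98 189 202 202 199]
215 [208 204 204 105  84 102 206 206 201]
218 [203 206  24  34  39  33  14 203 198]
221 [202  79  61  64  62  66  62  84 199]
224 [203  63  62  64  63  63  62  61 200]
227 [204  62  65  62  61  64  61  67 201]
230 [202  33  39  35  33  34  36  32 199]
233 [202  18  19  21  25  17  23  26 202]
236 [202  20  16  15  18  17  10  20 203]
239 [202  25  22  23  23  22  18  14 200]
242 [188  21  17  20  13  16  18  18 169]
245 [ 99  17  15  16  19  19  18  19 127]
248 [218  16  19  17  21  15  15  15 128]
251 [156  21  20  19  25  20  16  16 184]
254 [94 13 21 16 20 17 18 22 95]
257 [98 23 22 19 17 21 24 17 98]
260 [92 20 16 15 25 24 23 19 79]
[  0 170  23  21 393] [  9.8982 179.8066] [array([ 0.6108, -0.0067]), array([0.6075, 0.006 ]), array([0.6042, 0.0187])]
[318 173  20  20 325] [327.3323 182.6862] [array([0.6136, 0.2755]), array([0.6102, 0.2754]), array([0.6067, 0.2752])]
tip side [294.0955 101.3449] tip scene [413.1533 193.383 ]
```

Cap a is unmoved at (0.6136, 0.2755), and the probe hangs vertically and centred under the TCP within about 1 mm. I'll approach the terminal.

>>> {"method": "step_arm", "body": {
  "steps": [
    [0.001, 0.0045, 0.04, 0, -1],
    [0.001, 0.0045, 0.08, 0, -1],
    [0.001, 0.0045, 0.1, 0, -1],
    [0.001, 0.0045, 0.103, 0, -1],
    [0.001, 0.0045, 0.103, 0, -1],
    [0.001, 0.0045, 0.103, 0, -1],
    [0.001, 0.0045, 0.103, 0, -1]
  ]
}}

```text
time_s: 28.83
tool_pos: [0.615, 0.2763, 0.1839]
orientation: [[-1.0, -0.0, 0.003], [-0.0, 1.0, 0.001], [-0.003, 0.001, -1.0]]
force: [0.9, 0.9, -0.9]
grip_width: 0.274
grasp_force: 59.2
```

```bash
python3 - <<'E'
from h import *
o=env.observe();print(o["time_s"],o["tool_pos"],o["force"],go(.6136,.2755,.172,0))
E
```

```text
28.8333 [0.615  0.2763 0.1839] [ 0.8911  0.8646 -0.8753] [ 0.0019 -0.0011  0.0159  0.0001]
```

>>> {"method": "step_arm", "body": {
  "steps": [
    [0.001, -0.001, 0.005, 0, -1],
    [0.001, -0.001, 0.009, 0, -1],
    [0.001, -0.001, 0.012, 0, -1],
    [0.001, -0.001, 0.0133, 0, -1],
    [0.001, -0.001, 0.0133, 0, -1]
  ]
}}

```text
time_s: 29.25
tool_pos: [0.6133, 0.2755, 0.1717]
orientation: [[-1.0, -0.0, 0.0], [-0.0, 1.0, 0.0], [-0.0, 0.0, -1.0]]
force: [-0.7, -0.4, 0.6]
grip_width: 0.273
grasp_force: 59.5
```

>>> {"method": "step_arm", "body": {
  "steps": [
    [0, 0, 0.0013, 0, -1],
    [0, 0, 0.0013, 0, -1]
  ]
}}

```text
time_s: 29.42
tool_pos: [0.6134, 0.2756, 0.1714]
orientation: [[-1.0, -0.001, 0.001], [-0.001, 1.0, 0.0], [-0.001, 0.0, -1.0]]
force: [-1.6, -0.3, 4.6]
grip_width: 0.273
grasp_force: 60.0
```

>>> {"method": "step_arm", "body": {
  "steps": [
    [0, 0, 0.0013, 0, -1],
    [0, 0, 0.0013, 0, -1]
  ]
}}

```text
time_s: 29.58
tool_pos: [0.6136, 0.2756, 0.1712]
orientation: [[-1.0, -0.001, 0.002], [-0.001, 1.0, 0.0], [-0.002, 0.0, -1.0]]
force: [-1.9, -0.2, 8.1]
grip_width: 0.277
grasp_force: 60.7
```

>>> {"method": "step_arm", "body": {
  "steps": [
    [0, 0, 0.0013, 0, -1],
    [0, 0, 0.0013, 0, -1]
  ]
}}

```text
time_s: 29.75
tool_pos: [0.6137, 0.2756, 0.1711]
orientation: [[-1.0, -0.001, 0.002], [-0.001, 1.0, 0.0], [-0.002, 0.0, -1.0]]
force: [-3.6, -2.2, 12.5]
grip_width: 0.273
grasp_force: 61.2
```

Contact was made at 12.5 N, so I'll ease back to about 4 N, hold for 0.6 s and lift.

>>> {"method": "step_arm", "body": {
  "steps": [
    [0, 0, -0.0025, 0, -1],
    [0, 0, -0.0025, 0, -1],
    [0, 0, -0.0025, 0, -1],
    [0, 0, -0.0025, 0, -1],
    [0, 0, -0.0025, 0, -1],
    [0, 0, -0.0025, 0, -1],
    [0, 0, -0.0025, 0, -1],
    [0, 0, -0.0025, 0, -1],
    [0, 0, -0.0025, 0, -1]
  ]
}}

```text
time_s: 30.5
tool_pos: [0.6136, 0.2756, 0.1713]
orientation: [[-1.0, -0.0, 0.001], [-0.0, 1.0, 0.0], [-0.001, 0.0, -1.0]]
force: [-0.0, 0.1, 6.1]
grip_width: 0.272
grasp_force: 59.8
```

>>> {"method": "step_arm", "body": {
  "steps": [
    [0, 0, -0.015, 0, -1],
    [0, 0, -0.04, 0, -1],
    [0, 0, -0.08, 0, -1],
    [0, 0, -0.11, 0, -1],
    [0, 0, -0.11, 0, -1],
    [0, 0, -0.11, 0, -1],
    [0, 0, -0.11, 0, -1]
  ]
}}

```text
time_s: 31.08
tool_pos: [0.6131, 0.2755, 0.2523]
orientation: [[-1.0, -0.0, -0.001], [-0.0, 1.0, -0.0], [0.001, -0.0, -1.0]]
force: [-0.4, -0.6, -2.0]
grip_width: 0.274
grasp_force: 59.4
```

```bash
python3 - <<'E'
from h import *
term();print(go(.6075,.0042,.258,0))
E
```

```text
31.0833 [0.6131 0.2755 0.2523] [-0.3542 -0.6392 -2.0125] [0.012  0.0369 0.0017] 59.37195360660553
[  0 173  12  21 196] [  4.6276 183.5867] [0.5911 0.0731 0.1764] [array([ 0.6116, -0.0029]), array([0.6081, 0.01  ]), array([0.6046, 0.0229])]
[313 177  21  20 338] [322.997  186.3521] [0.612  0.2754 0.1018] [array([0.614 , 0.2754]), array([0.6104, 0.2754]), array([0.6068, 0.2754])]
[ 0.0073 -0.3616 -0.0083  0.0002]
```

>>> {"method": "step_arm", "body": {
  "steps": [
    [0.0073, -0.362, 0, 0, -1],
    [0.0073, -0.362, 0, 0, -1],
    [0.0073, -0.362, 0, 0, -1],
    [0.0073, -0.362, 0, 0, -1],
    [0.0073, -0.362, 0, 0, -1],
    [0.0073, -0.362, 0, 0, -1],
    [0.0073, -0.362, 0, 0, -1],
    [0.0073, -0.362, 0, 0, -1],
    [0.0073, -0.362, 0, 0, -1],
    [0.0073, -0.362, 0, 0, -1],
    [0.0073, -0.362, 0, 0, -1]
  ]
}}

```text
time_s: 32.05
tool_pos: [0.6077, 0.0051, 0.2525]
orientation: [[-1.0, -0.002, -0.001], [-0.002, 1.0, 0.001], [0.001, 0.001, -1.0]]
force: [-0.6, 1.0, -0.8]
grip_width: 0.274
grasp_force: 59.4
```

```bash
python3 - <<'E'
from h import *
term();print(go(.6075,.0042,.190,0))
E
```

```text
32.05 [0.6077 0.0051 0.2525] [-0.5655  1.0465 -0.7722] [ 0.0142 -0.0034 -0.0005] 59.3765652179718
[311 179  22  22 373] [321.7534 189.3995] [0.6055 0.0041 0.116 ] [array([0.6114, 0.0041]), array([0.6077, 0.0041]), array([0.6039, 0.0041])]
[147 182  22  21 373] [157.6193 192.1394] [ 0.6007 -0.1173  0.1427] [array([ 0.6141, -0.1409]), array([ 0.6102, -0.1341]), array([ 0.6064, -0.1273])]
[619 183  21  21 357] [629.1261 192.6807] [0.592  0.2033 0.1744] [array([0.6141, 0.2752]), array([0.6103, 0.2627]), array([0.6064, 0.2502])]
[ 0.0003 -0.0014  0.0836  0.0009]
```

>>> {"method": "step_arm", "body": {
  "steps": [
    [0, -0.0013, 0.03, 0, -1],
    [0, -0.0013, 0.06, 0, -1],
    [0, -0.0013, 0.075, 0, -1],
    [0, -0.0013, 0.082, 0, -1],
    [0, -0.0013, 0.085, 0, -1],
    [0, -0.0013, 0.087, 0, -1],
    [0, -0.0013, 0.087, 0, -1]
  ]
}}

```text
time_s: 32.68
tool_pos: [0.6083, 0.0032, 0.1888]
orientation: [[-1.0, -0.001, 0.001], [-0.001, 1.0, -0.0], [-0.001, -0.0, -1.0]]
force: [-0.4, -0.4, -1.2]
grip_width: 0.272
grasp_force: 59.4
```

>>> {"method": "step_arm", "body": {
  "steps": [
    [0, 0, 0.0015, 0, -1],
    [0, 0, 0.0025, 0, -1],
    [0, 0, 0.0025, 0, -1]
  ]
}}

```text
time_s: 32.93
tool_pos: [0.6082, 0.003, 0.1864]
orientation: [[-1.0, -0.0, 0.001], [-0.0, 1.0, -0.0], [-0.001, -0.0, -1.0]]
force: [0.6, 0.1, -0.4]
grip_width: 0.271
grasp_force: 59.4
```

>>> {"method": "step_arm", "body": {
  "steps": [
    [0, 0, 0.0013, 0, -1],
    [0, 0, 0.0022, 0, -1],
    [0, 0, 0.0022, 0, -1]
  ]
}}

```text
time_s: 33.18
tool_pos: [0.6082, 0.003, 0.1853]
orientation: [[-1.0, -0.0, 0.001], [-0.0, 1.0, -0.0], [-0.001, -0.0, -1.0]]
force: [-0.2, 0.6, 5.1]
grip_width: 0.277
grasp_force: 60.1
```

>>> {"method": "step_arm", "body": {
  "steps": [
    [0, 0, 0, 0, -1],
    [0, 0, 0, 0, -1],
    [0, 0, 0, 0, -1],
    [0, 0, 0, 0, -1],
    [0, 0, 0, 0, -1],
    [0, 0, 0, 0, -1],
    [0, 0, 0, 0, -1]
  ]
}}

```text
time_s: 33.77
tool_pos: [0.6083, 0.003, 0.1853]
orientation: [[-1.0, -0.0, 0.001], [-0.0, 1.0, -0.0], [-0.001, -0.0, -1.0]]
force: [-1.1, 0.4, 5.8]
grip_width: 0.276
grasp_force: 60.1
```

>>> {"method": "step_arm", "body": {
  "steps": [
    [0, 0, -0.015, 0, -1],
    [0, 0, -0.04, 0, -1],
    [0, 0, -0.08, 0, -1],
    [0, 0, -0.1, 0, -1],
    [0, 0, -0.1, 0, -1],
    [0, 0, -0.1, 0, -1]
  ]
}}

```text
time_s: 34.27
tool_pos: [0.6085, 0.0029, 0.2604]
orientation: [[-1.0, -0.0, 0.002], [-0.0, 1.0, -0.0], [-0.002, -0.0, -1.0]]
force: [1.0, 0.7, -0.1]
grip_width: 0.272
grasp_force: 59.4
```

>>> {"method": "step_arm", "body": {
  "steps": [
    [0.01, -0.36, 0, 0, -1],
    [0.01, -0.36, 0, 0, -1],
    [0.01, -0.36, 0, 0, -1],
    [0.01, -0.36, 0, 0, -1],
    [0.01, -0.36, 0, 0, -1],
    [0.01, -0.36, 0, 0, -1],
    [0.01, -0.36, 0, 0, -1],
    [0.01, -0.36, 0, 0, -1],
    [0.01, -0.36, 0, 0, -1],
    [0.01, -0.36, 0, 0, -1]
  ]
}}

```text
time_s: 35.1
tool_pos: [0.6002, -0.2663, 0.2582]
orientation: [[-1.0, -0.0, -0.001], [-0.0, 1.0, 0.001], [0.001, 0.001, -1.0]]
force: [-0.8, -0.3, -1.2]
grip_width: 0.274
grasp_force: 59.4
```

```bash
python3 - <<'E'
from h import *
term();print(go(.600,-.2665,.202,0))
E
```

```text
35.1 [ 0.6002 -0.2663  0.2582] [-0.7563 -0.2893 -1.1532] [ 0.0044  0.0501 -0.0029] 59.38594937324524
[312 181  22  23 391] [322.4834 191.9207] [ 0.5967 -0.2665  0.1343] [array([ 0.6077, -0.2666]), array([ 0.6039, -0.2666]), array([ 0.6001, -0.2666])]
[624 186  16  21 278] [632.554  196.2842] [ 0.5867 -0.0667  0.1819] [array([0.6119, 0.0132]), array([0.6079, 0.0005]), array([ 0.6039, -0.0123])]
[457 189  22  21 353] [467.8782 198.949 ] [ 0.5995 -0.1565  0.1445] [array([ 0.6144, -0.1349]), array([ 0.6102, -0.1409]), array([ 0.6061, -0.1469])]
[ 0.0005 -0.001   0.0755  0.0006]
```

>>> {"method": "step_arm", "body": {
  "steps": [
    [0, -0.0003, 0.03, 0, -1],
    [0, -0.0003, 0.055, 0, -1],
    [0, -0.0003, 0.068, 0, -1],
    [0, -0.0003, 0.073, 0, -1],
    [0, -0.0003, 0.0755, 0, -1],
    [0, -0.0003, 0.0755, 0, -1]
  ]
}}

```text
time_s: 35.65
tool_pos: [0.6008, -0.2668, 0.2032]
orientation: [[-1.0, -0.001, 0.0], [-0.001, 1.0, -0.0], [-0.0, -0.0, -1.0]]
force: [0.1, -0.1, -0.6]
grip_width: 0.273
grasp_force: 59.4
```

>>> {"method": "step_arm", "body": {
  "steps": [
    [0, 0, 0.0015, 0, -1],
    [0, 0, 0.0027, 0, -1],
    [0, 0, 0.0027, 0, -1]
  ]
}}

```text
time_s: 35.9
tool_pos: [0.6008, -0.2673, 0.2013]
orientation: [[-1.0, -0.0, 0.001], [-0.0, 1.0, -0.0], [-0.001, -0.0, -1.0]]
force: [-0.5, 0.3, -0.8]
grip_width: 0.27
grasp_force: 59.4
```

>>> {"method": "step_arm", "body": {
  "steps": [
    [0, 0, 0.0015, 0, -1],
    [0, 0, 0.0027, 0, -1],
    [0, 0, 0.0033, 0, -1],
    [0, 0, 0.0033, 0, -1]
  ]
}}

```text
time_s: 36.23
tool_pos: [0.6009, -0.2674, 0.1994]
orientation: [[-1.0, -0.0, 0.001], [-0.0, 1.0, -0.001], [-0.001, -0.001, -1.0]]
force: [-0.8, 1.2, 5.6]
grip_width: 0.271
grasp_force: 60.2
```

>>> {"method": "step_arm", "body": {
  "steps": [
    [0, 0, 0, 0, -1],
    [0, 0, 0, 0, -1],
    [0, 0, 0, 0, -1],
    [0, 0, 0, 0, -1],
    [0, 0, 0, 0, -1],
    [0, 0, 0, 0, -1],
    [0, 0, 0, 0, -1]
  ]
}}

```text
time_s: 36.82
tool_pos: [0.6009, -0.2674, 0.1993]
orientation: [[-1.0, -0.0, 0.001], [-0.0, 1.0, -0.001], [-0.001, -0.001, -1.0]]
force: [-0.6, 0.0, 5.5]
grip_width: 0.268
grasp_force: 60.2
```

>>> {"method": "step_arm", "body": {
  "steps": [
    [0, 0, -0.015, 0, -1],
    [0, 0, -0.04, 0, -1],
    [0, 0, -0.07, 0, -1],
    [0, 0, -0.08, 0, -1],
    [0, 0, -0.08, 0, -1],
    [0, 0, -0.08, 0, -1]
  ]
}}

```text
time_s: 37.32
tool_pos: [0.6008, -0.2674, 0.2581]
orientation: [[-1.0, -0.0, 0.0], [-0.0, 1.0, -0.0], [-0.0, -0.0, -1.0]]
force: [-0.1, -0.0, -0.4]
grip_width: 0.272
grasp_force: 59.3
```

>>> {"method": "step_arm", "body": {
  "steps": [
    [0.169, 0.6, 0, 0, -1],
    [0.169, 0.6, 0, 0, -1],
    [0.169, 0.6, 0, 0, -1],
    [0.169, 0.6, 0, 0, -1],
    [0.169, 0.6, 0, 0, -1],
    [0.169, 0.6, 0, 0, -1],
    [0.169, 0.6, 0, 0, -1],
    [0.169, 0.6, 0, 0, -1],
    [0.169, 0.6, 0, 0, -1],
    [0.169, 0.6, 0, 0, -1],
    [0.169, 0.6, 0, 0, -1],
    [0.169, 0.6, 0, 0, -1]
  ]
}}

```text
time_s: 38.32
tool_pos: [0.4709, 0.1874, 0.2569]
orientation: [[-1.0, -0.005, -0.002], [-0.005, 1.0, 0.001], [0.002, 0.001, -1.0]]
force: [0.1, 0.8, -0.9]
grip_width: 0.271
grasp_force: 59.5
```

```bash
python3 - <<'E'
from h import *
o=env.observe();print(o["tool_pos"],go(.4742,.4319,.262,0))
E
```

```text
[0.4709 0.1874 0.2569] [-0.0059  0.326  -0.0064  0.0022]
```

>>> {"method": "step_arm", "body": {
  "steps": [
    [-0.0045, 0.284, 0, 0.002, -1],
    [-0.0045, 0.284, 0, 0.002, -1],
    [-0.0045, 0.284, 0, 0.002, -1],
    [-0.0045, 0.284, 0, 0.002, -1],
    [-0.0045, 0.284, 0, 0.002, -1],
    [-0.0045, 0.284, 0, 0.002, -1],
    [-0.0045, 0.284, 0, 0.002, -1],
    [-0.0045, 0.284, 0, 0.002, -1],
    [-0.0045, 0.284, 0, 0.002, -1]
  ]
}}

```text
time_s: 39.07
tool_pos: [0.477, 0.3945, 0.2578]
orientation: [[-1.0, 0.005, -0.001], [0.005, 1.0, -0.001], [0.001, -0.001, -1.0]]
force: [0.7, -0.6, -1.4]
grip_width: 0.274
grasp_force: 59.7
```

```bash
python3 - <<'E'
from h import *
o=env.observe();print(o["time_s"],o["tool_pos"])
W=env.calibration("wrist");w=env.snapshot("wrist");cv2.imwrite("pics/k1.png",w)
p=proj(W,(.4742,.4319,.07));print("pred",p)
x,y=int(p[0]),int(p[1]);g=w[y-25:y+26,x-25:x+26].mean(2)
print(g[::3,::3].astype(int))
E
```

```text
39.0667 [0.477  0.3945 0.2578]
pred [362.3834 174.6648]
[[179 186 186 185 183 186 186 185 185 187 187 186 187 187 190 187 189]
 [182 183 185 185 185 184 184 183 186 187 189 188 186 187 185 185 188]
 [182 183 184 185 183 188 186 188 185 190 188 189 188 189 186 184 187]
 [183 184 185 184 184 183 189 186 188 189 189 191 188 185 188 187 188]
 [179 180 183 183 184 182 182 187 189 189 189 190 188 187 188 189 189]
 [184 187 183 183 181 183 185 183 187 190 188 188 189 187 187 185 189]
 [186 184 183 181 183 183 185 184 186 189 189 189 190 190 187 190 189]
 [185 186 184 183 183 186 188 148  76  78 183 190 187 190 192 187 190]
 [185 185 184 183 186 189 188  73  74  74 121 189 192 193 189 191 191]
 [183 184 184 180 185 189 186  74  74  75 139 190 189 190 189 190 191]
 [187 186 187 184 183 188 190 158  89 124 185 188 190 188 189 189 189]
 [185 187 187 183 184 190 190 188 184 191 189 186 186 188 188 190 190]
 [184 184 184 187 189 188 189 189 187 190 189 188 188 187 187 190 189]
 [185 187 185 187 190 188 187 190 185 186 190 189 188 188 190 191 189]
 [188 186 186 184 189 188 191 188 187 186 190 190 191 190 189 192 192]
 [183 187 185 185 183 190 191 192 190 191 189 185 192 192 189 188 189]
 [186 188 186 186 185 188 192 191 192 189 186 191 189 190 186 188 189]]
```

>>> {"method": "step_arm", "body": {
  "steps": [
    [0.003, 0.045, 0, 0, -1],
    [0.003, 0.045, 0, 0, -1],
    [0.003, 0.045, 0, 0, -1],
    [0.003, 0.045, 0, 0, -1],
    [0.003, 0.045, 0, 0, -1],
    [0.003, 0.045, 0, 0, -1],
    [0.003, 0.045, 0, 0, -1]
  ]
}}

```text
time_s: 39.7
tool_pos: [0.475, 0.4289, 0.2586]
orientation: [[-1.0, 0.005, 0.001], [0.005, 1.0, 0.0], [-0.001, 0.0, -1.0]]
force: [-0.1, 0.1, -0.3]
grip_width: 0.275
grasp_force: 59.7
```

```bash
cat >>h.py <<'E'
def sock(n=3):
    for _ in range(n):
        o=env.observe();W=env.calibration("wrist");w=env.snapshot("wrist")
        p=proj(W,(.4742,.4319,.07));x,y=int(p[0])-16,int(p[1])-16
        m=(w[y:y+32,x:x+32].mean(2)<135).astype(np.uint8)
        k,l,st,ce=cv2.connectedComponentsWithStats(m)
        R=o["orientation"];t=o["tool_pos"]
        for i in range(1,k):
            if st[i,4]>15: print(t,o["force"],psi(),st[i]+[x,y,0,0,0],onz(W,ce[i]+[x,y],.07))
E
python3 -c "
from h import *
sock()"
```

```text
[0.475  0.4289 0.2586] [-0.087   0.129  -0.2736] -0.24899447976227035 [321 171  11  11  98] [0.4739 0.4315 0.07  ]
[0.475  0.4291 0.2586] [-0.199  -0.5136 -0.0001] -0.2385523473773536 [320 171  12  11 101] [0.4738 0.4314 0.07  ]
[0.4749 0.4292 0.2585] [-0.4731  0.329  -0.474 ] -0.23487495833901884 [320 171  12  11  97] [0.4737 0.4313 0.07  ]
```

>>> {"method": "step_arm", "body": {
  "steps": [
    [0.0015, 0.003, 0.04, 0, -1],
    [0.0015, 0.003, 0.08, 0, -1],
    [0.0015, 0.003, 0.11, 0, -1],
    [0.0015, 0.003, 0.127, 0, -1],
    [0.0015, 0.003, 0.127, 0, -1],
    [0.0015, 0.003, 0.127, 0, -1],
    [0.0015, 0.003, 0.127, 0, -1]
  ]
}}

```text
time_s: 40.43
tool_pos: [0.4744, 0.4322, 0.1651]
orientation: [[-1.0, 0.004, 0.002], [0.004, 1.0, 0.001], [-0.002, 0.001, -1.0]]
force: [-0.7, 0.4, -0.2]
grip_width: 0.273
grasp_force: 59.7
```

```bash
python3 - <<'E'
from h import *
sock(1)
o=env.observe();W=env.calibration("wrist");w=env.snapshot("wrist");t=o["tool_pos"];R=o["orientation"]
print("tip pred",proj(W,t+R@[0,0,.078]),"sock pred",proj(W,(.4738,.4314,.07)))
g=w.mean(2).astype(int)
print(g[180:224:2,300:348:2])
S=env.calibration("scene");D=env.calibration("side")
print(proj(S,t+R@[0,0,.078]),proj(D,t+R@[0,0,.078]))
d=env.snapshot("side").mean(2).astype(int);u,v=proj(D,t+R@[0,0,.078]).astype(int);print("side",u,v);print(d[v-10:v+12,u-10:u+11])
E
```

```text
[0.4744 0.4322 0.1651] [-0.7225  0.438  -0.2056] -0.2123598766662054 [306 199  32  23 340] [0.4784 0.4317 0.07  ]
tip pred [323.0467 215.1865] sock pred [321.5271 205.8344]
[[208 207 207 207 211 212 210 208 209 208 209 208 209 209 212 212 211 211
  209 209 206 207 208 209]
 [206 205 207 207 209 210 209 207 209 209 210 211 209 214 211 212 211 211
  210 208 205 209 207 209]
 [207 205 207 206 206 209 211 209 210 209 210 210 212 210 211 210 212 209
  210 208 208 212 210 209]
 [209 207 206 206 207 207 208 208 209 211 210 212 213 210 212 211 210 209
  209 209 206 210 210 213]
 [208 206 206 205 205 206 206 209 208 209 211 211 212 212 212 212 211 211
  211 209 211 211 210 211]
 [207 205 205 206 202 203 205 206 208 213 213 212 213 213 214 212 213 211
  208 210 210 211 211 211]
 [202 204 204 202 204 203 205 203 209 210 210 212 212 211 211 212 212 213
  214 211 211 211 208 211]
 [203 205 206 205 204 206 207 208 208 208 209 210 213 209 210 209 211 210
  210 211 211 208 209 212]
 [201 203 203 204 206 209 208 209 207 208 208 208 210 210 211 211 212 211
  212 213 211 210 210 211]
 [203 202 203 206 
[... 2607 characters left out ...]
1 210 211 211 212 213 213 212 214 210 211 215 212 213 211 213
  214 214 213]
 [212 213 211 213 213 212 212 214 213 212 181 163 176 205 211 212 211 214
  214 213 212]
 [212 210 211 212 212 213 213 214 210 160 113 109 126 192 213 212 212 212
  210 212 212]
 [194 211 210 211 211 210 211 210 210 190 166 161 192 210 208 211 211 209
  209 209 209]
 [184 211 207 212 211 210 210 208 210 207 206 207 209 209 207 209 209 210
  209 208 209]
 [125 192 207 210 209 211 209 208 209 206 205 209 207 211 208 208 207 210
  209 208 210]
 [ 70 183 210 210 210 208 209 206 210 207 208 208 207 206 209 209 208 211
  208 207 207]
 [ 67 122 194 209 210 209 211 209 205 207 207 209 208 208 208 210 208 209
  208 207 208]]
```

```bash
python3 - <<'E'
from h import *
D=env.calibration("side");S=env.calibration("scene")
o=env.observe();t=o["tool_pos"];R=o["orientation"];print(t)
print("sock pred side",proj(D,(.4738,.4314,.07)))
# subpixel: shaft column centroid & socket centroid (darkness) in side
d=env.snapshot("side").mean(2);u,v=232,110
wt=np.clip(214-d[v-3:v+1,u-5:u+4],0,None);print("shaft col",(wt.sum(0)*np.arange(u-5,u+4)).sum()/wt.sum(),"rows",v-3,v)
wt=np.clip(205-d[v+4:v+9,u-4:u+6],0,None);print("sock",(wt.sum(0)*np.arange(u-4,u+6)).sum()/wt.sum(),(wt.sum(1)*np.arange(v+4,v+9)).sum()/wt.sum())
for z in(.073,.076,.078):print(z,proj(D,t+R@[0,0,z]))
print("per mm x",proj(D,t+[.01,0,-.078])-proj(D,t+[0,0,-.078]),"y",proj(D,t+[0,.01,-.078])-proj(D,t+[0,0,-.078]))
print(go(.4738,.4314,.157,0))
E
```

```text
[0.4745 0.4323 0.1649]
sock pred side [233.3831 115.4063]
shaft col 231.1306256860593 rows 107 110
sock 232.76544766708696 116.01324085750313
0.073 [232.4108 109.6009]
0.076 [232.5659 110.3693]
0.078 [232.6689 110.8802]
per mm x [ 3.0091 -0.9632] y [-1.161  -1.7819]
[ 0.0007 -0.0011  0.01   -0.0018]
```

>>> {"method": "step_arm", "body": {
  "steps": [
    [0.0005, -0.001, 0.006, 0, -1],
    [0.0005, -0.001, 0.012, 0, -1],
    [0.0005, -0.001, 0.018, 0, -1],
    [0.0005, -0.001, 0.024, 0, -1],
    [0.0005, -0.001, 0.03, 0, -1],
    [0.0005, -0.001, 0.03, 0, -1]
  ]
}}

```text
time_s: 41.13
tool_pos: [0.473, 0.4308, 0.1391]
orientation: [[-1.0, 0.004, -0.001], [0.004, 1.0, -0.001], [0.001, -0.001, -1.0]]
force: [0.9, 0.7, -1.7]
grip_width: 0.277
grasp_force: 59.4
```

The tip is inside the socket with no side force. I'll push on down.

>>> {"method": "step_arm", "body": {
  "steps": [
    [0, 0, 0.008, 0, -1],
    [0, 0, 0.016, 0, -1],
    [0, 0, 0.024, 0, -1],
    [0, 0, 0.032, 0, -1],
    [0, 0, 0.04, 0, -1],
    [0, 0, 0.046, 0, -1],
    [0, 0, 0.05, 0, -1],
    [0, 0, 0.05, 0, -1]
  ]
}}

```text
time_s: 41.8
tool_pos: [0.4731, 0.4309, 0.1022]
orientation: [[-1.0, 0.004, -0.0], [0.004, 1.0, -0.0], [0.0, -0.0, -1.0]]
force: [0.7, 0.0, -1.9]
grip_width: 0.268
grasp_force: 59.5
```

>>> {"method": "step_arm", "body": {
  "steps": [
    [0, 0, 0.002, 0, -1],
    [0, 0, 0.004, 0, -1],
    [0, 0, 0.006, 0, -1],
    [0, 0, 0.007, 0, -1],
    [0, 0, 0.007, 0, -1]
  ]
}}

```text
time_s: 42.22
tool_pos: [0.4732, 0.4311, 0.0979]
orientation: [[-1.0, 0.004, 0.0], [0.004, 1.0, 0.0], [-0.0, 0.0, -1.0]]
force: [-0.7, -0.3, 1.7]
grip_width: 0.273
grasp_force: 59.8
```

>>> {"method": "step_arm", "body": {
  "steps": [
    [0, 0, 0.002, 0, -1],
    [0, 0, 0.004, 0, -1],
    [0, 0, 0.004, 0, -1],
    [0, 0, 0.004, 0, -1]
  ]
}}

```text
time_s: 42.55
tool_pos: [0.4733, 0.4311, 0.0978]
orientation: [[-1.0, 0.003, 0.001], [0.004, 1.0, 0.0], [-0.001, 0.0, -1.0]]
force: [-8.5, -5.9, 20.6]
grip_width: 0.269
grasp_force: 62.3
```

The probe is seated: it stopped at TCP z = 0.0978 with 20 N. I'll ease off, release and retreat.

>>> {"method": "step_arm", "body": {
  "steps": [
    [0, 0, -0.004, 0, -1],
    [0, 0, -0.004, 0, -1],
    [0, 0, -0.004, 0, 0.2],
    [0, 0, -0.004, 0, 1],
    [0, 0, -0.004, 0, 1],
    [0, 0, -0.004, 0, 1],
    [0, 0, -0.004, 0, 1],
    [0, 0, -0.03, 0, 1],
    [0, 0, -0.08, 0, 1],
    [0, 0, -0.13, 0, 1],
    [0, 0, -0.18, 0, 1],
    [0, 0, -0.2, 0, 1]
  ]
}}

```text
time_s: 43.55
tool_pos: [0.4744, 0.4318, 0.2508]
orientation: [[-1.0, 0.004, 0.006], [0.004, 1.0, 0.003], [-0.006, 0.003, -1.0]]
force: [1.1, 0.8, 1.0]
grip_width: 0.999
grasp_force: 0.0
```

>>> {"method": "step_arm", "body": {
  "steps": [
    [-0.1, -0.25, 0, 0, 1],
    [-0.1, -0.25, 0, 0, 1],
    [-0.1, -0.25, 0, 0, 1],
    [-0.1, -0.25, 0, 0, 1],
    [-0.1, -0.25, 0, 0, 1],
    [-0.1, -0.25, 0, 0, 1],
    [-0.1, -0.25, 0, 0, 1],
    [-0.1, -0.25, 0, 0, 1],
    [-0.1, -0.25, 0, 0, 1]
  ]
}}

```text
time_s: 44.3
tool_pos: [0.5471, 0.2443, 0.2448]
orientation: [[-1.0, 0.003, -0.0], [0.003, 1.0, 0.0], [0.0, 0.0, -1.0]]
force: [0.4, 0.2, -0.8]
grip_width: 1.0
grasp_force: 0.0
```

```bash
python3 - <<'E'
from h import *
term()
D=env.calibration("side")
d=env.snapshot("side")
cv2.imwrite("pics/end_side.png",d)
for s,c in brass("side"): print("side",s,c,[onz(D,c,z)[:2] for z in(.094,.101,.108,.122)])
print("probe top pred side",proj(D,(.4732,.4311,.144)),"base",proj(D,(.4732,.4311,.07)))
u,v=proj(D,(.4732,.4311,.11)).astype(int)
m=(d.max(2)<85).astype(np.uint8)[v-45:v+45,u-40:u+40];k,l,st,ce=cv2.connectedComponentsWithStats(m)
for i in range(1,k):
    if st[i,4]>40:print(st[i]+[u-40,v-45,0,0,0],ce[i]+[u-40,v-45])
E
```

```text
44.3 [0.5471 0.2443 0.2448] [ 0.3889  0.1825 -0.7998] [ 0.0778 -0.0113 -0.0005] 0.0
[348 249  20  19 306] [357.3497 258.049 ] [0.6095 0.2745 0.103 ] [array([0.6139, 0.2754]), array([0.6071, 0.274 ]), array([0.6002, 0.2725])]
[ 36 250  24  20 370] [ 47.5838 259.3486] [0.5628 0.0827 0.199 ] [array([ 0.6142, -0.0073]), array([0.6074, 0.0047]), array([0.6005, 0.0167])]
side [317   6  51  21 475] [339.4316  16.3032] [array([1.0603, 0.7767]), array([1.0533, 0.765 ]), array([1.0462, 0.7533]), array([1.0321, 0.7299])]
side [283  19  25  17 267] [295.4757  27.0075] [array([0.8697, 0.7858]), array([0.8642, 0.7741]), array([0.8587, 0.7623]), array([0.8478, 0.7387])]
side [374  29  11  14  41] [379.3171  35.2683] [array([1.1203, 0.5805]), array([1.1127, 0.5705]), array([1.1052, 0.5604]), array([1.0901, 0.5402])]
side [246  34   7  12  63] [248.7619  39.6825] [array([0.6761, 0.7857]), array([0.6722, 0.7739]), array([0.6683, 0.7622]), array([0.6605, 0.7386])]
side [413  65  24  20  64] [424.8438  74.1562] [array([1.1165, 0.2957]), array([1.109 , 0.2879]), array([1.1014, 0.2801]), array([1.0864, 0.
[... 629 characters left out ...]
side [326 337  14  14 138] [332.2971 343.442 ] [array([ 0.3817, -0.3639]), array([ 0.3802, -0.3663]), array([ 0.3787, -0.3686]), array([ 0.3758, -0.3733])]
side [324 353  16  12  70] [331.2143 360.1   ] [array([ 0.3636, -0.3916]), array([ 0.3622, -0.3937]), array([ 0.3609, -0.3958]), array([ 0.3583, -0.4   ])]
side [532 390  23  10  79] [541.7595 395.8481] [array([ 0.6736, -0.6329]), array([ 0.6698, -0.633 ]), array([ 0.6659, -0.6332]), array([ 0.6582, -0.6334])]
probe top pred side [229.3606  96.1462] base [233.2385 115.518 ]
[257  60  14  23 209] [265.201   69.4833]
[225  95  13  24 198] [230.7576 106.8131]
[241 105  12  15  75] [246.64   111.8533]
[214 112  11  16  79] [219.1772 119.3671]
```

All three caps stand in their squares, the neighbour is unmoved, and the probe shows upright in the tester at side-view pixels (231,107). I'm handing in.

```bash
python3 -c "
from station import env
print(env.hand_in())"
```

```text
the job is handed in; nothing more can be done
None
```

I stood the three fallen capacitors (a, b and c; d wasn't there) upright in their squares, touched the probe to each from shortest to tallest, pushed it fully home in the tester, and handed the job in; no verdict came back.

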